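# Demagnetise tools off the magnetic chuck

## Robot

A 6-joint arm with a two-finger parallel gripper is mounted at the origin on a cart in front of the work surface, level with it; the furniture and walls round the work are solid. World frame = base frame: x ahead of the robot, y to its left, z up, the work surface at z = 0. Lengths are in m, angles in rad, forces in N, time in s.
With the tool pointing down it reaches from about 0.35 to 0.975 m from the base axis. Payload 4.9 kg.
Tool frame: the origin (TCP) lies on the centre line of the jaws, within the pads' length; the fingertips stand ctrl.tcp_to_tips ahead of it and the grasp point (between the pads) lies 3 mm ahead of it (ctrl.tcp_to_tips is the distance from the TCP to the fingertips, in m); z points along the fingers, y is the direction in which the jaws open and shut (so a half turn about z gives the same grasp; the last joint's range is limited). The gripper opens to 85 mm and grips with 20 to 120 N. Pads are 22 mm wide; open, the fingers measure 114 mm over their backs; the gripper's body (76 mm by 85 mm) begins 54 mm behind the grasp point. The pads swing forward as they close: fully open they stand 13 mm farther back than shut.
Start: joints at [-1.307, 0.053, 1.613, -0, 1.476, -0.119], TCP at [0.233, -0.58, 0.253] pointing down, gripper open.
Joint ranges: [-3.01, 3.01], [-1.01, 2.22], [0.06, 2.58], [-1.02, 4.17], [0.09, 2.62], [-3.14, 3.14]. Speed limits (rad/s): [2.57, 2.57, 3.14, 3.14, 3.14, 3.14].

## Interface

Orientations are given as a rotation vector (axis times angle).
In Python, from station import ctrl, vision gives the robot as it stands.
- The arm moves only by the tool jog_arm, never from a script. Its argument "deltas" is a list of rows, each a list of 7 numbers: the turn, a rotation vector about the tool's x, y, z in rad, then the shift along the tool's x, y, z in cm, then the opening, from 0 (shut) to 1 (fully open). A call has 1 to 12 rows; each row shifts and turns the commanded pose from where the row before left it, along the tool's axes as they then stand; what a row does not reach is not made up. A row lasts 1/12 s, in which the tool goes at most 41.7 mm and 7.16 degrees, less where a joint would pass 70% of its speed; a pose out of reach is approached as far as the arm can. A call with a gripper value outside its range is refused whole. The fingers move at their own pace and stop on an object; "grip_force" is the grip in N (left out, the last holds). Time passes only in rows, so rows that do not move let the fingers close. It gives the time, the measured TCP pose, the force and the opening at its end, in the units of the state.
- ctrl.get_obs(): the state, without advancing time (a new reading comes with each control period).
- vision.get_image(name): name is "scene" or "side" or "wrist"; returns (picture, depth): 400x640x3 uint8, red, green, blue; 400x640 float32, m along the optical axis (not along the pixel's ray), 0 where there is no reading.
- vision.calibration(name): a dict with "fx", "fy", "cx", "cy" (pixels), "rvec" (rotation vector, rad) and "tvec" (3), from world to camera coordinates, as OpenCV has them; the wrist camera has in their place "hand_eye" (4x4, takes a point from camera to tool coordinates, whose origin is the TCP and whose axes are the flange's). Camera axes: x right, y down, z forward; pixel columns grow to the right and rows downward; lengths in m; the calibration is good to about 2 mm. The wrist camera is an equidistant fisheye: a pixel r from the principal point sees the ray r / f radians off the axis. A picture is of the moment at which its call begins: read the wrist's pose just before it. calibration takes no time and is no camera call.
- ctrl.finish_job(): hands the job in, once; it reports no verdict.
The state is a dict: "t": time; "q": joint angles; "dq": joint speeds; "effort": joint torques, N m; "tool_pos": TCP position; "tool_rot": TCP orientation; "contact_force": force on the tool from outside, world axes, zero at the start; "wrist_torque": the same for the moment, N m; "opening": finger opening in m.
Only numpy, scipy, OpenCV 4.12 (cv2) and the standard library are available. Lean on these libraries where they do the work, as an engineer would, in place of code of your own. Each camera call takes 0.05 s, during which the arm holds its last target. There are 200 camera calls.

## Task

Demagnetise the loose tools that came off the magnetic chuck (combination spanners and ground steel parallels on the bench and on the wooden case; three or four of them are there). Lift the demagnetiser's lid right back until it rests on its stop by itself, lay each tool flat on the white rests in a lane of its own, lengthwise, so that none touches another; then lower the lid shut, and only then start the cycle by turning the selector until its white line points at the red tab on the ring. Leave the other things on the bench where they are.

Things in the scene. Friction and masses are not known exactly. Their poses are not given: they have to be found in the camera images.
- demag: bench demagnetiser, blue steel chest fixed to the bench. Origin: middle of the chamber's footprint, at the underside (bench level); x to the back (hinge side), y to its left, z up. Chamber inside 160 (x) by 240 mm (y), walls 9 mm thick, rim 88 mm up, inner floor 44 mm up. Along its left (+y) wall a control deck, 150 x 96 mm and 62 mm high, black top, front flush with the chest
- comb (a point): middle of the front one of two white plastic combs across the chamber along y, at x = -44 and +44 mm, each 12 mm wide in x. This point is on top of the rests, 56 mm above the bench, 12 mm above the inner floor. Teeth 10 mm wide between the lanes stand 12 mm above the rests and bound four lanes 44 mm wide (one outside each outer lane too, 12 mm from the side wall). Between the two combs the floor is clear for fingertips
- lane0 (a point): top of the rests in the middle of one lane of the chamber, halfway between the two combs (lane centre line; frame parallel to the machine's: x runs along the lane to the back, z up). Lanes lie side by side, 54 mm apart, lane0 rightmost (-y), lane3 leftmost, next to the deck
- lane1 (a point): top of the rests in the middle of one lane of the chamber, halfway between the two combs (lane centre line; frame parallel to the machine's: x runs along the lane to the back, z up). Lanes lie side by side, 54 mm apart
- lane2 (a point): top of the rests in the middle of one lane of the chamber, halfway between the two combs (lane centre line; frame parallel to the machine's: x runs along the lane to the back, z up). Lanes lie side by side, 54 mm apart
- lane3 (a point): top of the rests in the middle of one lane of the chamber, halfway between the two combs (lane centre line; frame parallel to the machine's: x runs along the lane to the back, z up). Lanes lie side by side, 54 mm apart
- lid (a joint): guard lid hinged along the chamber's back rim, blue frame with clear window, 0.40 kg, 10 mm thick; rad, 0 shut on the rim, 1.75 fully open and leaning back on its stop, where it stays by its own weight (it passes upright at about 1.5; let go earlier it falls shut). No catch. Open, its handle stands 300 mm above the bench
- lid_grip (a point): middle of the lid's steel handle tube: 16 mm diameter, 124 mm long, parallel to the hinge (machine's y), held 30 mm clear of the lid's front edge by two 10 mm bars at its ends (62 mm from the middle). Free all round between them: fingers can straddle it from above, and it may turn in the grip as the lid swings. It runs 214 mm from the hinge axis
- lid_hinge (a point): on the hinge axis of the lid, middle of its length; the axis is the machine's y
- selector (a joint): selector knob on the deck, axis upright; rad, 0 at the start of its scale, grows clockwise seen from above, up to 4.71, light friction (0.03 N m), stays where it is left. Its line points to the front of the machine (-x) at 0
- selector_grip (a point): on the knob's axis, at mid-height of its black grip bar: 50 mm long, 14 mm thick, 32 mm high, top 9 mm above this point; the bar lies along the knob's white line. The deck is 31 mm below this point
- selector_line (a point): outer end of the knob's white line, 34 mm from the knob's axis; turns with the knob
- index_mark (a point): tip of the red tab on the aluminium ring round the knob's scale, 34 mm from the knob's axis; fixed, at 0.9 to 2.6 rad clockwise from the start of the scale; 2 mm higher or lower than selector_line at most
- spanner_a: combination spanner, 133 x 27 x 8 mm, 0.09 kg, lying flat on the bench or on top of the wooden case (60 mm above the bench), as all the tools do; origin at the middle of its underside, x along its length. Grips as a bar about 22 to 27 mm wide
- spanner_b: combination spanner, 143 x 29 x 8 mm, 0.09 kg, lying flat; origin at the middle of its underside, x along its length. Grips as a bar about 22 to 29 mm wide
- spanner_c: combination spanner, 148 x 30 x 8 mm, 0.09 kg, lying flat; origin at the middle of its underside, x along its length. Grips as a bar about 22 to 30 mm wide
- parallel_a: ground steel parallel (bar with four holes through it), 125 x 24 x 12 mm, 0.28 kg; origin at the middle of its underside, x along its length
- parallel_b: the other ground parallel of the pair, the same size
- pipe_stand: green upright tube on a square foot plate, fixed obstacle in front of the work, 257 mm high, 80 mm across, origin under its middle
- collet_sleeve: short dark steel collet sleeve standing upright, 44 mm diameter, 36 mm high, bystander
- yellow_box: yellow box with black cap, 31 x 31 x 106 mm, standing, bystander
- boring_bar: round boring bar, 161 x 35 x 34 mm, bystander

How it is judged:
On the way, in this order (a step that is already met when the one before it is completed fails the run):
1. the lid rests fully open on its stop, untouched (value of joint lid above 1.7 rad and contact force between the fingers and anything else below 0.5 N and velocity of joint lid between -0.05 and 0.05 rad/s), for 0.3 s.
2. every tool lies on the rests in its own lane, the lid still open ((horizontal distance between spanner_a and lane0 below 0.025 m or horizontal distance between spanner_a and lane1 below 0.025 m or horizontal distance between spanner_a and lane2 below 0.025 m or horizontal distance between spanner_a and lane3 below 0.025 m) and z of spanner_a in the frame of lane0 between -0.004 and 0.005 m and angle between the x axis of each of spanner_a, spanner_b, spanner_c, parallel_a, parallel_b and the x axis of demag, either way round below 0.2 rad and (horizontal distance between spanner_b and lane0 below 0.025 m or horizontal distance between spanner_b and lane1 below 0.025 m or horizontal distance between spanner_b and lane2 below 0.025 m or horizontal distance between spanner_b and lane3 below 0.025 m) and z of spanner_b in the frame of lane0 between -0.004 and 0.005 m and (horizontal distance between spanner_c and lane0 below 0.025 m or horizontal distance between spanner_c and lane1 below 0.025 m or horizontal distance between spanner_c and lane2 below 0.025 m or horizontal distance between spanner_c and lane3 below 0.025 m) and z of spanner_c in the frame of lane0 between -0.004 and 0.005 m and (horizontal distance between parallel_a and lane0 below 0.025 m or horizontal distance between parallel_a and lane1 below 0.025 m or horizontal distance between parallel_a and lane2 below 0.025 m or horizontal distance between parallel_a and lane3 below 0.025 m) and z of parallel_a in the frame of lane0 between -0.004 and 0.005 m and (horizontal distance between parallel_b and lane0 below 0.025 m or horizontal distance between parallel_b and lane1 below 0.025 m or horizontal distance between parallel_b and lane2 below 0.025 m or horizontal distance between parallel_b and lane3 below 0.025 m) and z of parallel_b in the frame of lane0 between -0.004 and 0.005 m and value of joint lid above 1.7 rad), for 0.3 s.
3. the lid is shut and let go over the tools (value of joint lid below 0.03 rad and contact force between the fingers and anything else below 0.5 N and (horizontal distance between spanner_a and lane0 below 0.025 m or horizontal distance between spanner_a and lane1 below 0.025 m or horizontal distance between spanner_a and lane2 below 0.025 m or horizontal distance between spanner_a and lane3 below 0.025 m) and z of spanner_a in the frame of lane0 between -0.004 and 0.005 m and angle between the x axis of each of spanner_a, spanner_b, spanner_c, parallel_a, parallel_b and the x axis of demag, either way round below 0.2 rad and (horizontal distance between spanner_b and lane0 below 0.025 m or horizontal distance between spanner_b and lane1 below 0.025 m or horizontal distance between spanner_b and lane2 below 0.025 m or horizontal distance between spanner_b and lane3 below 0.025 m) and z of spanner_b in the frame of lane0 between -0.004 and 0.005 m and (horizontal distance between spanner_c and lane0 below 0.025 m or horizontal distance between spanner_c and lane1 below 0.025 m or horizontal distance between spanner_c and lane2 below 0.025 m or horizontal distance between spanner_c and lane3 below 0.025 m) and z of spanner_c in the frame of lane0 between -0.004 and 0.005 m and (horizontal distance between parallel_a and lane0 below 0.025 m or horizontal distance between parallel_a and lane1 below 0.025 m or horizontal distance between parallel_a and lane2 below 0.025 m or horizontal distance between parallel_a and lane3 below 0.025 m) and z of parallel_a in the frame of lane0 between -0.004 and 0.005 m and (horizontal distance between parallel_b and lane0 below 0.025 m or horizontal distance between parallel_b and lane1 below 0.025 m or horizontal distance between parallel_b and lane2 below 0.025 m or horizontal distance between parallel_b and lane3 below 0.025 m) and z of parallel_b in the frame of lane0 between -0.004 and 0.005 m), for 0.3 s.
4. the selector's line points at the red tab (distance between selector_line and index_mark below 0.005 m), for 0.3 s.
At the end, for the whole second after the job is handed in: Lid shut (within 0.03 rad); every tool present lies flat on the rests in a lane of its own: its middle within 25 mm of the lane's middle point, along the lane within 0.2 rad; the selector's line ends within 5 mm of the tip of the red tab (about 8 degrees); nothing moves (all of step 3 and distance between selector_line and index_mark below 0.005 m and velocity of joint selector between -0.05 and 0.05 rad/s); the robot touches nothing.
It fails at once if a bystander (collet sleeve, yellow box or boring bar) is pushed more than 30 mm from its place (distance of any of collet_sleeve, yellow_box, boring_bar from where it was at the start of the episode above 0.03 m).
Of spanner_a, spanner_b, spanner_c, parallel_a, parallel_b only 3 to 4 are there at a start; the rules pass over those that are not, and their reading is None.
At some moment in a run one of spanner_a, spanner_b, spanner_c, parallel_a, parallel_b may be knocked a few centimetres aside while the robot is not near it.
Once in a run the grip may slacken for a moment while it holds something.
It also fails if it takes over 210 s, if anything falls off the work surface, if the arm or the gripper's body presses on something with over 40 N, if the wrist force passes 120 N, or if a joint passes its speed limit or range.

## Working session

There is one attempt and no reset: what is moved stays moved. The work goes in short steps, Python scripts to look and compute and a tool call to move; the robot and the scene stay as the last step left them, time stands still between calls to the robot, and variables do not carry over. Pictures are saved under pics/ and viewed, about 12 in all and at most 16, crops included, and the job is handed in when it is done.

Besides the shell and the picture viewer there is one more tool, called after "Request:" as a command line: name --pt "numbers of a row" for each row, then --argument value for the rest. jog_arm: Moves the arm, as the interface text tells. Its arguments: {"type":"object","properties":{"deltas":{"type":"array"},"grip_force":{"type":"number"}},"required":["deltas"]}

```bash
ls; mkdir -p pics; cat > h.py <<'E'
import numpy as np,cv2
from scipy.spatial.transform import Rotation as R
from station import ctrl,vision
def grab(n):
    o=ctrl.get_obs(); im,d=vision.get_image(n); return o,im,d,vision.calibration(n)
def save(im,f): cv2.imwrite('pics/'+f,cv2.cvtColor(im,cv2.COLOR_RGB2BGR))
def cloud(d,c):
    v,u=np.mgrid[:400,:640]; p=np.stack([(u-c['cx'])/c['fx']*d,(v-c['cy'])/c['fy']*d,d],-1)
    Rm=R.from_rotvec(np.ravel(c['rvec'])).as_matrix(); return (p-np.ravel(c['tvec']))@Rm
def ray(c,u,v,z):
    Rm=R.from_rotvec(np.ravel(c['rvec'])).as_matrix(); o=-Rm.T@np.ravel(c['tvec'])
    r=Rm.T@np.array([(u-c['cx'])/c['fx'],(v-c['cy'])/c['fy'],1]); return o+r*(z-o[2])/r[2]
def wray(o,c,u,v,z):
    H=np.array(c['hand_eye']); x,y=u-c['cx'],v-c['cy']; r=np.hypot(x,y); th=r/c['fx']
    dd=np.array([np.sin(th)*x/max(r,1e-9),np.sin(th)*y/max(r,1e-9),np.cos(th)])
    T=R.from_rotvec(o['tool_rot']).as_matrix(); p=T@H[:3,3]+o['tool_pos']; q=T@H[:3,:3]@dd
    return p+q*(z-p[2])/q[2]
E
python3 - <<'E'
from h import *
for n in ('scene','side'):
    o,im,d,c=grab(n); save(im,n+'0.png'); np.savez('pics/'+n+'0.npz',im=im,d=d); print(n,c)
print(o, ctrl.tcp_to_tips)
o,im,d,c=grab('wrist'); save(im,'wrist0.png'); print(c)
E
```

```text
pics
scene {'fx': 386.8873312160083, 'fy': 386.8873312160083, 'cx': 319.37697666203, 'cy': 197.93633328866963, 'rvec': array([ 2.23359104, -0.51371832,  0.22679614]), 'tvec': array([-0.52157218,  0.18075236,  1.24467274])}
side {'fx': 496.02741449712505, 'fy': 496.02741449712505, 'cx': 327.04200539064544, 'cy': 206.01418635852738, 'rvec': array([ 0.74138023, -2.59319106,  1.13813703]), 'tvec': array([0.39623743, 0.28305782, 1.23237848])}
{'t': 0.05, 'q': array([-1.30702772e+00,  5.33578397e-02,  1.61427942e+00,  2.84247760e-05,
        1.47600552e+00, -1.19043462e-01]), 'dq': array([ 0.00091127,  0.00010646, -0.00048372, -0.0001448 , -0.00031505,
       -0.00148996]), 'effort': array([ 4.12352010e-04, -3.95178437e+01, -3.71664155e+01, -1.65165088e-04,
        4.02673439e-03, -1.11878379e-05]), 'tool_pos': array([ 0.23328817, -0.57921165,  0.25207108]), 'tool_rot': array([-3.08221140e+00, -5.97261248e-01,  1.88376834e-04]), 'contact_force': array([-0.20627569,  0.57301867, -0.67244703]), 'wrist_torque': array([ 0.03252891, -0.05841267, -0.02045451]), 'opening': 0.08562850574777928} 0.022
{'fx': 309.70691628693146, 'fy': 309.70691628693146, 'cx': 313.3574824631731, 'cy': 196.46638730870518, 'hand_eye': array([[ 2.92086399e-04, -9.59515319e-01, -2.81656294e-01,
         7.08309154e-02],
       [ 9.99999942e-01,  3.28853129e-04, -8.32689802e-05,
         3.37120831e-05],
       [ 1.72521416e-04, -2.81656253e-01,  9.59515360e-01,
        -1.20111777e-01],
       [ 0.00000000e+00,  0.00000000e+00,  0.00000000e+00,
         1.00000000e+00]])}
```

View pics/scene0.png

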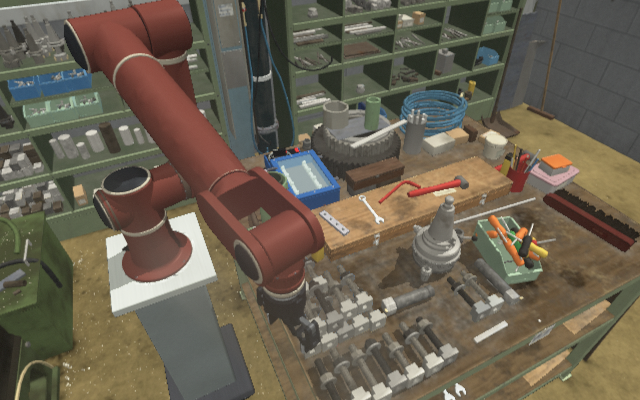

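View pics/side0.png

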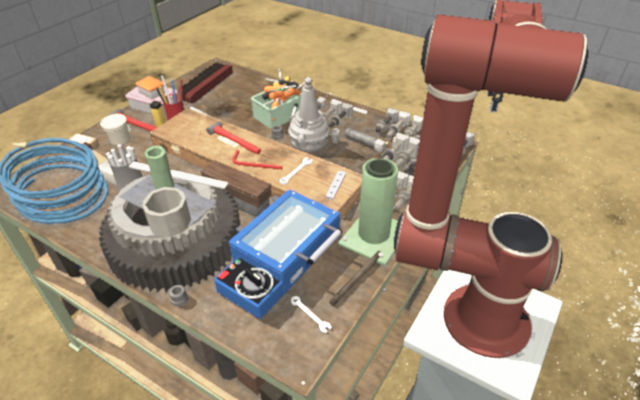

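```bash
python3 - <<'E'
from h import *
S=np.load('pics/side0.npz'); C=np.load('pics/scene0.npz')
a=S['im'][150:350,150:400]; save(cv2.resize(a,None,fx=3,fy=3,interpolation=cv2.INTER_CUBIC),'sidecrop.png')
b=C['im'][180:400,240:520]; save(cv2.resize(b,(784,616//1))[:600],'scenecrop.png')
c=vision.calibration('side'); P=cloud(S['d'],c); cs=vision.calibration('scene'); Q=cloud(C['d'],cs)
for n,X,pts in (('side',P,[(311,314),(297,170),(337,184),(357,278),(177,295),(252,282),(322,246),(290,225),(378,165),(380,240),(157,112)]),('scene',Q,[(334,222),(371,208),(490,332),(455,390),(400,300),(320,255)])):
    for u,v in pts: print(n,u,v,X[v,u].round(3), S['im'][v,u] if n=='side' else C['im'][v,u])
E
```

```text
side 311 314 [0.376 0.221 0.009] [255 255 255]
side 297 170 [ 0.687 -0.176  0.065] [249 249 247]
side 337 184 [ 0.542 -0.179  0.07 ] [249 246 248]
side 357 278 [0.332 0.068 0.017] [109  96  82]
side 177 295 [0.68  0.367 0.035] [163 158 150]
side 252 282 [0.525 0.257 0.073] [123 121 123]
side 322 246 [0.427 0.089 0.106] [247 243 245]
side 290 225 [0.546 0.061 0.095] [210 221 222]
side 378 165 [ 0.391 -0.13   0.238] [72 79 64]
side 380 240 [ 0.339 -0.076  0.03 ] [114 128 101]
side 157 112 [ 1.287 -0.169  0.08 ] [213 180  89]
scene 334 222 [ 0.545 -0.181  0.069] [208 205 205]
scene 371 208 [ 0.688 -0.175  0.068] [229 227 219]
scene 490 332 [ 0.754 -0.676  0.006] [220 216 204]
scene 455 390 [ 0.748 -0.667 -0.36 ] [151 152 145]
scene 400 300 [ 0.584 -0.503  0.033] [136 133 123]
scene 320 255 [ 0.461 -0.25   0.021] [140 118  56]
```

View pics/sidecrop.png

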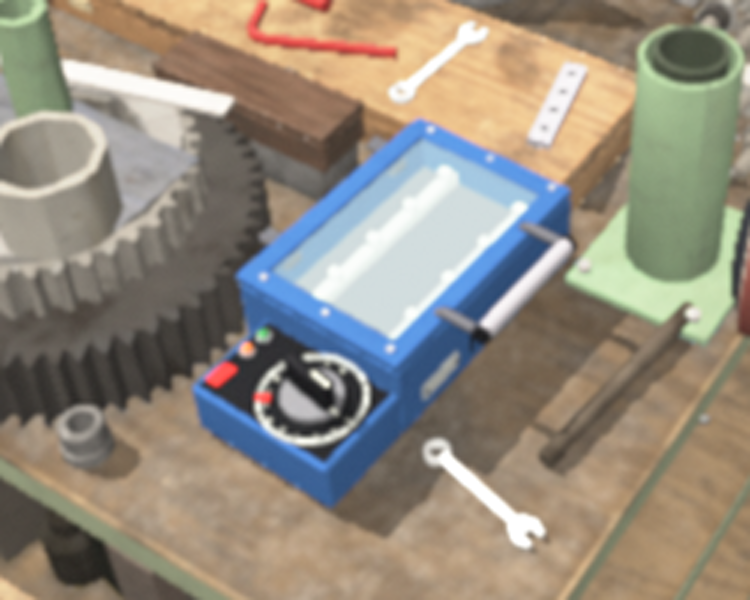

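View pics/scenecrop.png

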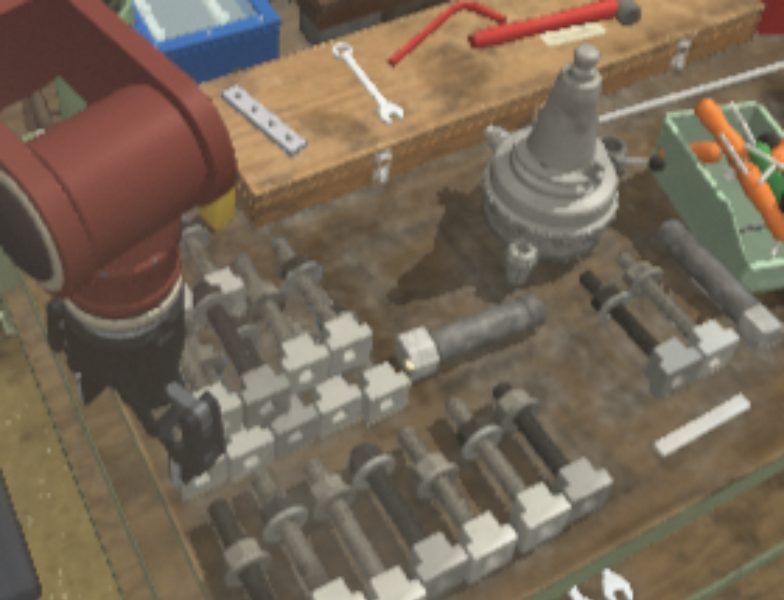

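```bash
cat >> h.py <<'E'
def pts(c,m,z): return np.array([ray(c,u,v,z)[:2] for v,u in np.argwhere(m)])
def rect(p):
    r=cv2.minAreaRect((p*1000).astype(np.float32)); b=cv2.boxPoints(r); e=b[1]-b[0],b[2]-b[1]
    l=max(e,key=np.linalg.norm); return np.round(r[0],1),np.round(sorted(r[1]),1),round(float(np.degrees(np.arctan2(l[1],l[0]))%180),1)
E
python3 - <<'E'
from h import *
S=np.load('pics/side0.npz'); C=np.load('pics/scene0.npz')
for n,X in (('side',S),('scene',C)):
    c=vision.calibration(n); im=X['im'].astype(int); P=cloud(X['d'],c); hsv=cv2.cvtColor(X['im'],cv2.COLOR_RGB2HSV)
    blue=(hsv[...,0]>100)&(hsv[...,0]<125)&(hsv[...,1]>120)&(P[...,0]<0.75)&(P[...,1]>-.15)&(P[...,1]<.35)&(P[...,0]>.3)
    top=blue&(abs(P[...,2]-.098)<.006); 
    print(n,'lid',rect(P[top][:,:2]),np.median(P[top][:,2]), 'deckblue',rect(P[blue&(P[...,1]>.2)][:,:2]))
    wh=(im.min(2)>190)
    for nm,(x0,x1,y0,y1),z in (('bsp',(.3,.48,.15,.3),.008),('csp',(.6,.78,-.25,-.1),.068),('cpar',(.46,.61,-.25,-.11),.072),('ruler',(.65,.9,-.8,-.6),.006)):
        thr=wh if nm!='cpar' else im.min(2)>170
        m=thr&(P[...,0]>x0)&(P[...,0]<x1)&(P[...,1]>y0)&(P[...,1]<y1)&(P[...,2]<.1)
        k,l,st,_=cv2.connectedComponentsWithStats(m.astype(np.uint8)); 
        if k<2: continue
        m=l==1+np.argmax(st[1:,4]); p=pts(c,m,z); print(nm,m.sum(),rect(p),np.median(P[m][:,2]).round(3),'mean',p.mean(0).round(4))
    m=wh&(P[...,2]>.085)&(P[...,0]>.38)&(P[...,0]<.46)&(P[...,1]>0)&(P[...,1]<.2)
    if m.sum(): print('handle',m.sum(),rect(P[m][:,:2]),np.percentile(P[m][:,2],[10,50,90]).round(3))
    red=((hsv[...,0]<6)|(hsv[...,0]>174))&(hsv[...,1]>140)&(P[...,1]>.15)&(P[...,1]<.4)&(P[...,0]<.75)&(P[...,0]>.4)
    k,l,st,ce=cv2.connectedComponentsWithStats(red.astype(np.uint8))
    for i in range(1,k):
        if st[i,4]>3: print('red',ce[i].round(1),st[i,4],P[l==i].mean(0).round(4))
E
```

```text
side lid (array([548.6,  75.4]), array([183.4, 261.1]), 86.8) 0.09832613532224854 deckblue (array([562.7, 247.9]), array([104.1, 193. ]), 177.4)
bsp 272 (array([379.8, 218.1]), array([ 27.9, 131.8]), 163.9) 0.006 mean [0.3725 0.2223]
csp 186 (array([ 686.7, -169. ]), array([ 31.1, 146. ]), 88.1) 0.066 mean [ 0.6879 -0.1688]
cpar 254 (array([ 544.6, -173.4]), array([ 27.9, 131.2]), 103.6) 0.071 mean [ 0.5449 -0.1726]
ruler 40 (array([ 735.2, -674.8]), array([19.1, 57.3]), 179.4) 0.007 mean [ 0.736  -0.6757]
handle 145 (array([421.7,  79.5]), array([ 14.8, 121. ]), 89.3) [0.106 0.109 0.111]
red [223.8 274.6] 54 [0.6047 0.2711 0.0649]
red [237.7 282.2] 13 [0.559  0.2719 0.066 ]
scene lid (array([547.9,  72.7]), array([178.7, 262.8]), 86.9) 0.09781737126360242 deckblue (array([535.9, 236.1]), array([ 95.3, 146.7]), 169.7)
csp 88 (array([ 689.7, -181.2]), array([ 25.5, 129. ]), 82.6) 0.067 mean [ 0.6849 -0.1918]
cpar 165 (array([ 544.1, -181.4]), array([ 23. , 122.1]), 103.4) 0.071 mean [ 0.5438 -0.1832]
ruler 153 (array([ 758.8, -674.1]), array([ 11.4, 107.8]), 1.1) 0.007 mean [ 0.7586 -0.6745]
red [296.1 149.6] 15 [0.6028 0.2672 0.064 ]
```

Request:
jog_arm --pt "0 0 0 0 0 -2.7 1" --pt "0 0 0 0 0 -2.7 1" --pt "0 0 0 0 0 -2.7 1" --pt "0 0 0 1.9 -2.4 0 1" --pt "0 0 0 1.9 -2.4 0 1" --pt "0 0 0 1.9 -2.4 0 1" --pt "0 0 0 1.9 -2.4 0 1" --pt "0 0 0 1.9 -2.4 0 1" --pt "0 0 0 1.9 -2.4 0 1" --pt "0 0 0 1.9 -2.4 0 1" --pt "0 0 0 1.9 -2.4 0 1" --pt "0 0 0 1.9 -2.4 0 1" --grip_force 30

```text
t: 1.15
tool_pos: [0.3114, -0.3139, 0.3339]
tool_rot: [-3.084, -0.597, 0.0]
contact_force: [0.4, -0.4, 0.1]
opening: 0.0852
```

Request:
jog_arm --pt "0 0 0 1.9 -2.4 0 1" --pt "0 0 0 1.9 -2.4 0 1" --pt "0 0 0 1.9 -2.4 0 1" --pt "0 0 0 1.9 -2.4 0 1" --pt "0 0 0 1.9 -2.4 0 1" --pt "0 0 0 1.9 -2.4 0 1" --pt "0 0 0 1.9 -2.4 0 1" --pt "0 0 0 1.9 -2.4 0 1" --pt "0 0 0 1.9 -2.4 0 1" --pt "0 0 0 1.9 -2.4 0 1" --pt "0 0 0 1.9 -2.4 0 1" --pt "0 0 0 1.9 -2.4 0 1"

```text
t: 2.15
tool_pos: [0.4153, 0.0385, 0.3341]
tool_rot: [3.084, 0.598, 0.0]
contact_force: [0.2, 0.9, 0.4]
opening: 0.0852
```

Request:
jog_arm --pt "0 0 -0.113 0 0 0 1" --pt "0 0 -0.113 0 0 0 1" --pt "0 0 -0.113 0 0 0 1" --pt "0 0 -0.113 0 0 0 1" --pt "0 0 -0.113 0 0 0 1" --pt "0 0 -0.113 0 0 0 1" --pt "0 0 -0.113 0 0 0 1" --pt "0 0 -0.113 0 0 0 1" --pt "0 0 -0.113 0 0 0 1" --pt "0 0 -0.113 0 0 0 1" --pt "0 0 0 0 0 0 1"

```text
t: 3.07
tool_pos: [0.4151, 0.0368, 0.334]
tool_rot: [-2.283, -2.158, 0.001]
contact_force: [0.7, 0.3, 0.2]
opening: 0.0854
```

```bash
cat >> h.py <<'E'
def psi(o):
    T=R.from_rotvec(o['tool_rot']).as_matrix(); return np.arctan2(T[1,0],T[0,0])
def to(o,tgt,ps=None):
    """shift (cm, tool axes now) and, after turning by dz about tool z, in the turned axes"""
    T=R.from_rotvec(o['tool_rot']).as_matrix(); d=np.array(tgt)-o['tool_pos']
    print('pos',np.round(o['tool_pos'],4),'psi',psi(o).round(3),'tilt',np.degrees(np.arccos(-T[2,2])).round(2),'open',round(o['opening'],4),'F',np.round(o['contact_force'],1),'t',round(o['t'],1))
    print('shift now cm',(T.T@d*100).round(2))
    if ps is not None:
        k=(ps-psi(o)+np.pi)%(2*np.pi)-np.pi; c,s=np.cos(ps),np.sin(ps); T2=np.array([[c,s,0],[s,-c,0],[0,0,-1]]).T
        print('turn tool z',round(-k,3),'shift after cm',(T2.T@d*100).round(2),'tilt fix rv',(R.from_matrix(T.T)*R.from_matrix(T2)).as_rotvec().round(3))
E
python3 - <<'E'
from h import *
o,im,d,c=grab('wrist'); save(im,'w1.png'); o2,im2,d2,c2=grab('scene'); save(im2,'s1.png'); np.savez('pics/s1.npz',im=im2,d=d2); np.savez('pics/w1.npz',im=im,d=d,p=o['tool_pos'],r=o['tool_rot'])
to(o,[.423,.081,.2],np.radians(86.8)); print(o['q'].round(2))
E
```

```text
pos [0.4151 0.0368 0.334 ] psi 1.515 tilt 0.03 open 0.0854 F [0.7 0.3 0.2] t 3.1
shift now cm [ 4.45  0.54 13.4 ]
turn tool z -0.0 shift after cm [ 4.45  0.54 13.4 ] tilt fix rv [-0.001 -0.    -0.   ]
[-0.09 -0.51  1.95  0.    1.7  -0.03]
```

View pics/w1.png

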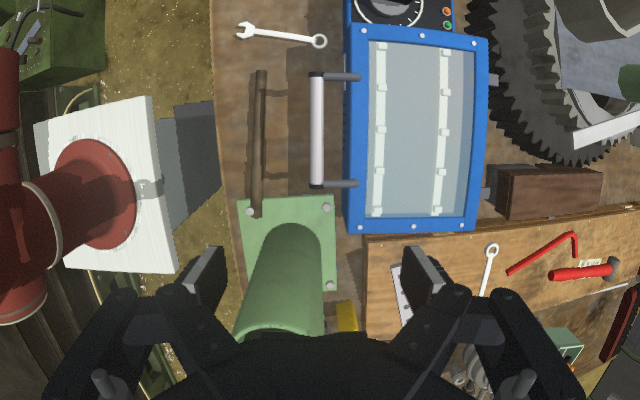

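View pics/s1.png

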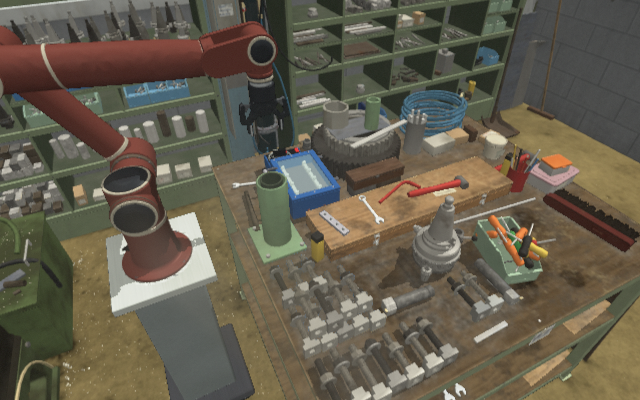

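```bash
python3 - <<'E'
from h import *
W=np.load('pics/w1.npz'); o=dict(tool_pos=W['p'],tool_rot=W['r']); c=vision.calibration('wrist')
for n,u,v,z in (('h1',318,75,.105),('h2',316,186,.105),('lid',360,24,.098),('',488,38,.098),('',477,232,.098),('',345,231,.098),
  ('combs',381,45,.068),('',376,214,.068),('',447,50,.068),('',438,214,.068)): print(n,wray(o,c,u,v,z).round(4), W['d'][v,u].round(3))
o=ctrl.get_obs(); to(o,[.423,.081,.2])
E
```

```text
h1 [0.4255 0.1451 0.105 ] 0.319
h2 [0.4164 0.0183 0.105 ] 0.356
lid [0.4771 0.2055 0.098 ] 0.312
 [0.6442 0.1995 0.098 ] 0.336
 [ 0.6353 -0.0599  0.098 ] 0.434
 [ 0.4494 -0.0433  0.098 ] 0.493
combs [0.5068 0.186  0.068 ] 0.324
 [ 0.4945 -0.0342  0.068 ] 0.379
 [0.5966 0.1835 0.068 ] 0.321
 [ 0.5847 -0.0403  0.068 ] 0.38
pos [0.4152 0.0368 0.3341] psi 1.51 tilt 0.02 open 0.0855 F [-0.1  0.3 -0.4] t 3.2
shift now cm [ 4.46  0.52 13.41]
```

Request:
jog_arm --pt "0 0 0 2.2 0.3 0 0.35" --pt "0 0 0 2.3 0.3 0 0.35" --pt "0 0 0 0 0 3 0.35" --pt "0 0 0 0 0 3 0.35" --pt "0 0 0 0 0 3 0.35" --pt "0 0 0 0 0 3 0.35" --pt "0 0 0 0 0 3 0.35" --pt "0 0 0 0 0 2 0.35" --pt "0 0 0 0 0 0 0.35" --pt "0 0 0 0 0 0 0.35"

```text
t: 4.0
tool_pos: [0.4231, 0.0814, 0.1634]
tool_rot: [-2.285, -2.153, 0.003]
contact_force: [0.7, -0.0, -0.3]
opening: 0.0299
```

```bash
python3 - <<'E'
from h import *
o,im,d,c=grab('wrist'); save(im,'w2.png'); o2,im2,d2,c2=grab('side'); save(cv2.resize(im2[130:330,200:400],None,fx=3,fy=3),'s2.png')
to(o,[.421,.082,.113],np.radians(86.8))
E
```

```text
pos [0.4231 0.0814 0.1634] psi 1.511 tilt 0.15 open 0.0299 F [ 0.7 -0.  -0.3] t 4.0
shift now cm [ 0.05 -0.2   5.04]
turn tool z -0.004 shift after cm [ 0.05 -0.22  5.04] tilt fix rv [-0.003  0.    -0.004]
```

View pics/w2.png

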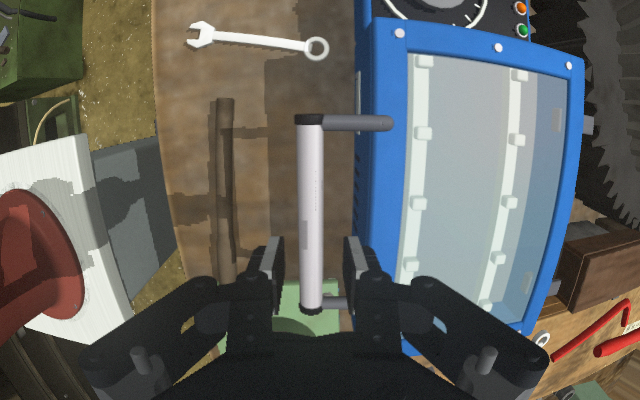

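Request:
jog_arm --pt "0 0 0 0 -0.1 1.7 0.35" --pt "0 0 0 0 -0.1 1.7 0.35" --pt "0 0 0 0 0 1.6 0.35" --pt "0 0 0 0 0 0 0.35" --pt "0 0 0 0 0 0 0" --pt "0 0 0 0 0 0 0" --pt "0 0 0 0 0 0 0" --pt "0 0 0 0 0 0 0" --grip_force 40

```text
t: 4.77
tool_pos: [0.4209, 0.0816, 0.1157]
tool_rot: [-2.283, -2.154, 0.004]
contact_force: [-7.7, 0.3, 1.8]
opening: 0.0145
```

```bash
python3 - <<'E'
from h import *
o=ctrl.get_obs(); to(o,[.421,.082,.113],np.radians(86.8))
# arc plan: handle 214 from hinge; tool y ~ +x machine, tool z down
r=21.4; th=np.linspace(0,1.75,36)
print('hinge z?'); a0=np.arcsin(.0)
s=np.c_[r*(1-np.cos(th)), -r*np.sin(th)]; print(np.diff(s,axis=0).round(2).tolist())
E
```

```text
pos [0.4209 0.0816 0.1157] psi 1.513 tilt 0.21 open 0.0145 F [-7.7  0.3  1.8] t 4.8
shift now cm [0.04 0.01 0.27]
turn tool z -0.002 shift after cm [0.04 0.01 0.27] tilt fix rv [-0.004  0.    -0.002]
hinge z?
[[0.03, -1.07], [0.08, -1.07], [0.13, -1.06], [0.19, -1.05], [0.24, -1.04], [0.29, -1.03], [0.34, -1.01], [0.39, -1.0], [0.44, -0.97], [0.49, -0.95], [0.54, -0.93], [0.58, -0.9], [0.63, -0.87], [0.67, -0.84], [0.71, -0.8], [0.75, -0.76], [0.79, -0.73], [0.82, -0.69], [0.85, -0.64], [0.89, -0.6], [0.91, -0.56], [0.94, -0.51], [0.97, -0.46], [0.99, -0.41], [1.01, -0.36], [1.02, -0.31], [1.04, -0.26], [1.05, -0.21], [1.06, -0.16], [1.06, -0.1], [1.07, -0.05], [1.07, 0.0], [1.07, 0.06], [1.06, 0.11], [1.06, 0.16]]
```

Request:
jog_arm --pt "0 0 0 0 0 0 0.35" --pt "0 0 0 0 0 0 0.35" --pt "0 0 0 0 0 0.3 0.35" --pt "0 0 0 0 0 0.3 0.35" --pt "0 0 0 0 0 0 0.35" --pt "0 0 0 0 0 0 0" --pt "0 0 0 0 0 0 0" --pt "0 0 0 0 0 0 0" --pt "0 0 0 0 0 0 0" --pt "0 0 0 0 0 0 0" --grip_force 40

```text
t: 5.6
tool_pos: [0.4208, 0.0815, 0.1084]
tool_rot: [-2.283, -2.155, 0.004]
contact_force: [-5.3, 0.3, 4.4]
opening: 0.0147
```

Request:
jog_arm --pt "0 0 0 0 0.03 -1.07 0" --pt "0 0 0 0 0.08 -1.07 0" --pt "0 0 0 0 0.13 -1.06 0" --pt "0 0 0 0 0.19 -1.05 0" --pt "0 0 0 0 0 0 0"

```text
t: 6.02
tool_pos: [0.428, 0.0812, 0.1543]
tool_rot: [2.283, 2.154, 0.005]
contact_force: [3.8, -0.1, -3.7]
opening: 0.0147
```

Request:
jog_arm --pt "0 0 0 0 0.24 -1.04 0" --pt "0 0 0 0 0.29 -1.03 0" --pt "0 0 0 0 0.34 -1.01 0" --pt "0 0 0 0 0.39 -1.0 0" --pt "0 0 0 0 0.44 -0.97 0" --pt "0 0 0 0 0.49 -0.95 0" --pt "0 0 0 0 0.54 -0.93 0" --pt "0 0 0 0 0.58 -0.9 0" --pt "0 0 0 0 0 0 0"

```text
t: 6.77
tool_pos: [0.4653, 0.0791, 0.2286]
tool_rot: [2.277, 2.147, 0.021]
contact_force: [32.0, 1.2, -26.1]
opening: 0.0147
```

Request:
jog_arm --pt "0 0 0 0 0.63 -0.87 0" --pt "0 0 0 0 0.67 -0.84 0" --pt "0 0 0 0 0.71 -0.8 0" --pt "0 0 0 0 0.75 -0.76 0" --pt "0 0 0 0 0.79 -0.73 0" --pt "0 0 0 0 0.82 -0.69 0" --pt "0 0 0 0 0.85 -0.64 0" --pt "0 0 0 0 0.89 -0.6 0" --pt "0 0 0 0 0 0 0"

```text
t: 7.52
tool_pos: [0.5217, 0.0761, 0.2818]
tool_rot: [-2.284, -2.154, -0.001]
contact_force: [15.6, 2.7, -27.3]
opening: 0.0145
```

```bash
python3 - <<'E'
from h import *
o,im,d,c=grab('side'); save(im[50:400,150:500],'s3.png')
to(o,[.421,.082,.113],np.radians(86.8))
E
```

```text
pos [0.5217 0.0761 0.2818] psi 1.512 tilt 0.11 open 0.0145 F [ 15.6   2.7 -27.3] t 7.5
shift now cm [ -0.02 -10.07  16.89]
turn tool z -0.003 shift after cm [  0.03 -10.09  16.88] tilt fix rv [-0.001 -0.002 -0.003]
```

View pics/s3.png

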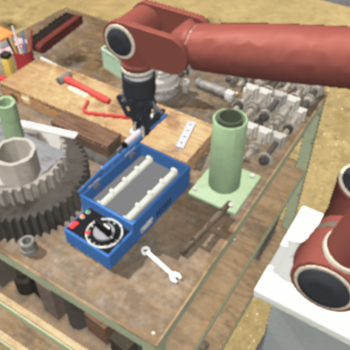

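```bash
python3 - <<'E'
from h import *
from scipy.optimize import least_squares
p=np.array([[.4208,.1084],[.428,.1543],[.4653,.2286],[.5217,.2818]])*100
f=least_squares(lambda c:np.hypot(*(p-c).T)-21.4,[63,10]).x; f3=least_squares(lambda c:np.hypot(*(p-c[:2]).T)-c[2],[63,10,21.4]).x; print(f,f3,np.hypot(*(p-f).T))
th0=np.arctan2(p[-1,1]-f[1],f[0]-p[-1,0]); print(th0)
th=np.append(np.linspace(th0,1.8,20),[1.8]); s=np.c_[f[0]-21.4*np.cos(th),f[1]+21.4*np.sin(th)]; print(s[-1]); print((np.diff(s,axis=0)*[1,-1]).round(2).tolist())
E
```

```text
[63.49348616  9.95381514] [64.38793626  9.43001887 22.37061972] [21.43181544 21.40581627 21.31500576 21.45728672]
1.0148796276999092
[68.35561099 30.79415444]
[[0.76, -0.45], [0.78, -0.42], [0.8, -0.39], [0.81, -0.35], [0.82, -0.32], [0.84, -0.29], [0.85, -0.25], [0.86, -0.22], [0.87, -0.18], [0.87, -0.14], [0.88, -0.11], [0.88, -0.07], [0.88, -0.03], [0.88, 0.0], [0.88, 0.04], [0.88, 0.07], [0.88, 0.11], [0.87, 0.15], [0.87, 0.18], [0.0, -0.0]]
```

Request:
jog_arm --pt "0 0 0 0 0.15 0.2 0" --pt "0 0 0 0 0.15 0.2 0" --pt "0 0 0 0 0.76 -0.45 0" --pt "0 0 0 0 0.78 -0.42 0" --pt "0 0 0 0 0.8 -0.39 0" --pt "0 0 0 0 0.81 -0.35 0" --pt "0 0 0 0 0.82 -0.32 0" --pt "0 0 0 0 0.84 -0.29 0" --pt "0 0 0 0 0.85 -0.25 0" --pt "0 0 0 0 0.86 -0.22 0" --pt "0 0 0 0 0 0 0"

```text
t: 8.48
tool_pos: [0.5897, 0.0724, 0.3115]
tool_rot: [-2.284, -2.155, -0.001]
contact_force: [2.6, 4.5, -9.6]
opening: 0.0146
```

Request:
jog_arm --pt "0 0 0 0 0.87 -0.18 0" --pt "0 0 0 0 0.87 -0.14 0" --pt "0 0 0 0 0.88 -0.11 0" --pt "0 0 0 0 0.88 -0.07 0" --pt "0 0 0 0 0.88 -0.03 0" --pt "0 0 0 0 0.88 0 0" --pt "0 0 0 0 0.88 0.04 0" --pt "0 0 0 0 0.88 0.07 0" --pt "0 0 0 0 0 0 0"

```text
t: 9.23
tool_pos: [0.6598, 0.0686, 0.3171]
tool_rot: [-2.283, -2.156, -0.002]
contact_force: [-2.3, 5.9, -5.1]
opening: 0.0146
```

Request:
jog_arm --pt "0 0 0 0 0.6 0.07 0" --pt "0 0 0 0 0.5 0.07 0" --pt "0 0 0 0 0.3 0.05 0" --pt "0 0 0 0 0 0 0"

```text
t: 9.57
tool_pos: [0.6731, 0.068, 0.3155]
tool_rot: [-2.283, -2.156, -0.002]
contact_force: [-2.3, 6.9, -3.2]
opening: 0.0142
```

Request:
jog_arm --pt "0 0 0 0 0.3 0.03 0" --pt "0 0 0 0 0 0 0" --pt "0 0 0 0 0 0 0.4" --pt "0 0 0 0 0 0 0.4" --pt "0 0 0 0 0 0 0.4" --pt "0 0 0 0 0 0 0.4" --pt "0 0 0 0 0 -1.5 0.4" --pt "0 0 0 0 0 -3 0.4" --pt "0 0 0 0 0 -3 0.4" --pt "0 0 0 0 0 -2 0.4" --pt "0 0 0 0 0 0 0.4" --pt "0 0 0 0 0 0 0.4"

```text
t: 10.57
tool_pos: [0.6759, 0.0666, 0.4121]
tool_rot: [2.282, 2.153, 0.006]
contact_force: [-0.4, -0.3, -1.3]
opening: 0.0344
```

```bash
python3 - <<'E'
from h import *
o,im,d,c=grab('side'); save(im[50:400,150:500],'s4.png'); np.savez('pics/s4.npz',im=im,d=d)
P=cloud(d,c)
# re-measure bench / case tools
I=im.astype(int)
for n in ('side','scene'):
    if n=='scene': o,im,d,c=grab(n); P=cloud(d,c); I=im.astype(int)
    for nm,(x0,x1,y0,y1),z in (('bsp',(.3,.48,.15,.3),.008),('csp',(.6,.78,-.27,-.09),.068),('cpar',(.46,.61,-.25,-.11),.072)):
        m=(I.min(2)>(175 if nm!='cpar' else 165))&(P[...,0]>x0)&(P[...,0]<x1)&(P[...,1]>y0)&(P[...,1]<y1)&(P[...,2]<.1)
        k,l,st,_=cv2.connectedComponentsWithStats(m.astype(np.uint8))
        if k<2: continue
        m=l==1+np.argmax(st[1:,4]); p=pts(c,m,z); print(n,nm,m.sum(),rect(p))
to(o,[.56,-.16,.4],0)
E
```

```text
side bsp 316 (array([379.2, 219.3]), array([ 29.7, 133.4]), 164.0)
side csp 163 (array([ 681.8, -184.7]), array([ 35.6, 126.3]), 93.7)
side cpar 278 (array([ 545.1, -172.6]), array([ 29.4, 138.2]), 103.7)
scene bsp 41 (array([357.3, 215.5]), array([20.3, 85.3]), 159.3)
scene csp 89 (array([ 684.3, -182.2]), array([ 25.5, 130.6]), 88.1)
scene cpar 152 (array([ 543.2, -180.8]), array([ 21.3, 120.6]), 103.4)
pos [0.6755 0.0666 0.4094] psi 1.513 tilt 0.09 open 0.0341 F [-0.8 -0.8 -0.3] t 10.6
shift now cm [-23.29 -10.21   0.93]
turn tool z 1.513 shift after cm [-11.55  22.66   0.94] tilt fix rv [ 1.000e-03 -1.000e-03  1.513e+00]
```

View pics/s4.png

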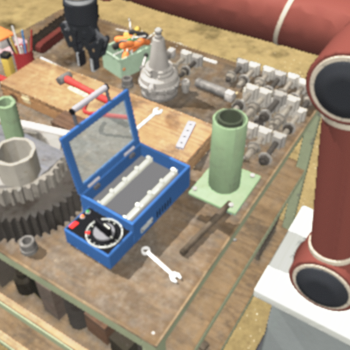

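Request:
jog_arm --pt "0 0 0 -2.52 -1.17 0 0.7" --pt "0 0 0 -2.52 -1.17 0 0.7" --pt "0 0 0 -2.52 -1.17 0 0.7" --pt "0 0 0 -2.52 -1.17 0 0.7" --pt "0 0 0 -2.52 -1.17 0 0.7" --pt "0 0 0 -2.52 -1.17 0 0.7" --pt "0 0 0 -2.52 -1.17 0 0.7" --pt "0 0 0 -2.52 -1.17 0 0.7" --pt "0 0 0 -2.52 -1.17 0 0.7" --pt "0 0 0 -2.52 -1.17 0 0.7" --pt "0 0 -0.1 0 0 0 0.7" --pt "0 0 -0.1 0 0 0 0.7"

```text
t: 11.67
tool_pos: [0.5427, -0.1793, 0.4061]
tool_rot: [-2.054, -2.373, 0.002]
contact_force: [0.2, -0.0, 0.7]
opening: 0.0598
```

Request:
jog_arm --pt "0 0 -0.093 0 0 0 0.7" --pt "0 0 0 0 0 2.7 0.7" --pt "0 0 0 0 0 2.7 0.7" --pt "0 0 0 0 0 2.7 0.7" --pt "0 0 0 0 0 2.7 0.7" --pt "0 0 0 0 0 2.7 0.7" --pt "0 0 0 0 0 2.7 0.7" --pt "0 0 0 0 0 2.7 0.7" --pt "0 0 0 0 0 0 0.7" --pt "0 0 0 0 0 0 0.7"

```text
t: 12.5
tool_pos: [0.5422, -0.1772, 0.2161]
tool_rot: [-1.942, -2.461, 0.002]
contact_force: [-0.8, 0.4, 1.7]
opening: 0.06
```

```bash
python3 - <<'E'
from h import *
o,im,d,c=grab('wrist'); save(im,'w3.png'); np.savez('pics/w3.npz',im=im,d=d,p=o['tool_pos'],r=o['tool_rot'])
to(o,[.545,-.178,.077],np.radians(103.5))
E
```

```text
pos [ 0.5422 -0.1772  0.2161] psi 1.806 tilt 0.38 open 0.06 F [-0.8  0.4  1.7] t 12.5
shift now cm [-0.2   0.33 13.91]
turn tool z -0.001 shift after cm [-0.14  0.25 13.91] tilt fix rv [-0.005 -0.004 -0.001]
```

View pics/w3.png

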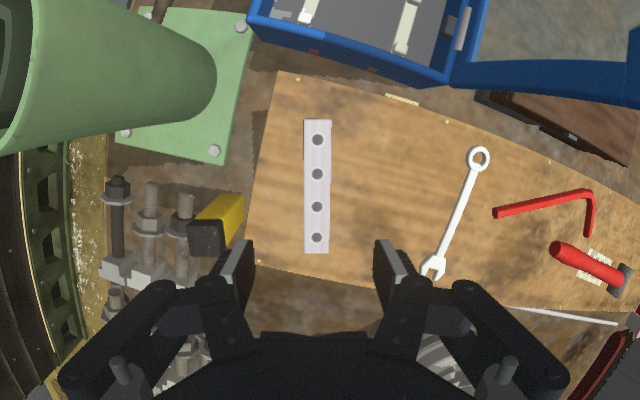

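```bash
cat >> h.py <<'E'
def wmeas(o,im,c,box,z,thr=150):
    """brightest blob in box (u0,u1,v0,v1) of the wrist picture, as a rect on plane z"""
    u0,u1,v0,v1=box; m=np.zeros((400,640),np.uint8); I=im.astype(int); sat=I.max(2)-I.min(2)
    m[v0:v1,u0:u1]=((I.min(2)>thr)&(sat<40))[v0:v1,u0:u1]; k,l,st,_=cv2.connectedComponentsWithStats(m)
    m=l==1+np.argmax(st[1:,4]); p=np.array([wray(o,c,u,v,z)[:2] for v,u in np.argwhere(m)]); r=rect(p); print('blob',m.sum(),r); return r
E
python3 - <<'E'
from h import *
W=np.load('pics/w3.npz'); o=ctrl.get_obs(); ow=dict(tool_pos=W['p'],tool_rot=W['r']); c=vision.calibration('wrist')
r=wmeas(ow,W['im'],c,(285,350,100,270),.072); s=wmeas(ow,W['im'],c,(410,500,130,290),.068,130)
to(o,[r[0][0]/1000,r[0][1]/1000,.079],np.radians(r[2]))
E
```

```text
blob 3229 (array([ 543.8, -176.1]), array([ 23.4, 124.3]), 103.0)
blob 1459 (array([ 684.4, -170.3]), array([ 28.8, 146.7]), 87.7)
pos [ 0.5436 -0.1779  0.2188] psi 1.806 tilt 0.1 open 0.0596 F [ 0.2 -0.8  1.5] t 12.6
shift now cm [ 0.15  0.08 13.98]
turn tool z 0.008 shift after cm [ 0.17  0.06 13.98] tilt fix rv [-0.001 -0.001  0.008]
```

Request:
jog_arm --pt "0 0 0.008 0.15 0.07 2.7 0.6" --pt "0 0 0 0 0 2.7 0.6" --pt "0 0 0 0 0 2.7 0.6" --pt "0 0 0 0 0 2.5 0.6" --pt "0 0 0 0 0 1.7 0.6" --pt "0 0 0 0 0 0.9 0.6" --pt "0 0 0 0 0 0 0.6" --pt "0 0 0 0 0 0 0.6" --grip_force 60

```text
t: 13.22
tool_pos: [0.5454, -0.1769, 0.0891]
tool_rot: [1.954, 2.457, 0.001]
contact_force: [-0.2, 0.5, 0.7]
opening: 0.0513
```

Request:
jog_arm --pt "0 0 0 0 0 0 0" --pt "0 0 0 0 0 0 0" --pt "0 0 0 0 0 0 0" --pt "0 0 0 0 0 0 0" --pt "0 0 0 0 0 0 0" --pt "0 0 0 0 0 0 0"

```text
t: 13.72
tool_pos: [0.5457, -0.1771, 0.0899]
tool_rot: [1.953, 2.456, 0.001]
contact_force: [-1.8, 0.4, 6.4]
opening: 0.0218
```

Request:
jog_arm --pt "0 0 0 0 0 -1 0" --pt "0 0 0 0 0 -2 0" --pt "0 0 0 0 0 -3 0" --pt "0 0 0 0 0 -3 0" --pt "0 0 0 0 0 -3 0" --pt "0 0 0 0 0 -2 0" --pt "0 0 0 0 0 0 0" --pt "0 0 0 0 0 0 0"

```text
t: 14.38
tool_pos: [0.5446, -0.1765, 0.2283]
tool_rot: [1.954, 2.457, 0.001]
contact_force: [-0.6, 0.2, -3.7]
opening: 0.0212
```

```bash
python3 - <<'E'
from h import *
o=ctrl.get_obs(); to(o,[.5425,-.007,.23],np.radians(176.8))
E
```

```text
pos [ 0.5446 -0.1765  0.2283] psi 1.798 tilt 0.13 open 0.0212 F [-0.6  0.2 -3.7] t 14.4
shift now cm [16.56  3.61 -0.19]
turn tool z -1.288 shift after cm [ 1.16 16.91 -0.17] tilt fix rv [ 1.000e-03  2.000e-03 -1.288e+00]
```

Request:
jog_arm --pt "0 0 0 2.76 0.6 0 0" --pt "0 0 0 2.76 0.6 0 0" --pt "0 0 0 2.76 0.6 0 0" --pt "0 0 0 2.76 0.6 0 0" --pt "0 0 0 2.76 0.6 0 0" --pt "0 0 0 2.76 0.6 0 0" --pt "0 0 -0.117 0 0 0 0" --pt "0 0 -0.117 0 0 0 0" --pt "0 0 -0.117 0 0 0 0" --pt "0 0 -0.117 0 0 0 0" --pt "0 0 -0.117 0 0 0 0" --pt "0 0 -0.117 0 0 0 0"

```text
t: 15.38
tool_pos: [0.5404, -0.0066, 0.2235]
tool_rot: [-0.98, -2.978, 0.002]
contact_force: [-0.4, 0.1, -3.2]
opening: 0.021
```

Request:
jog_arm --pt "0 0 -0.117 0 0 0 0" --pt "0 0 -0.117 0 0 0 0" --pt "0 0 -0.117 0 0 0 0" --pt "0 0 -0.117 0 0 0 0" --pt "0 0 -0.118 0 0 0 0" --pt "0 0 0 0 0 0 0" --pt "0 0 0 0 0 0 0"

```text
t: 15.97
tool_pos: [0.5408, -0.0067, 0.2245]
tool_rot: [-0.092, -3.136, -0.001]
contact_force: [0.2, 0.9, -3.1]
opening: 0.0214
```

```bash
python3 - <<'E'
from h import *
o,im,d,c=grab('wrist'); save(im,'w4.png'); np.savez('pics/w4.npz',im=im,d=d,p=o['tool_pos'],r=o['tool_rot'])
to(o,[.5425,-.007,.23],np.radians(176.8))
E
```

```text
pos [ 0.5408 -0.0067  0.2245] psi 3.083 tilt 0.26 open 0.0214 F [ 0.2  0.9 -3.1] t 16.0
shift now cm [-0.17 -0.02 -0.55]
turn tool z -0.003 shift after cm [-0.17 -0.02 -0.55] tilt fix rv [ 0.    -0.005 -0.003]
```

View pics/w4.png

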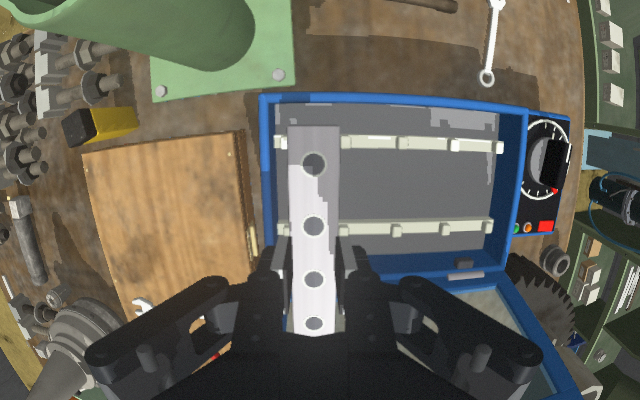

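```bash
python3 - <<'E'
from h import *
W=np.load('pics/w4.npz'); ow=dict(tool_pos=W['p'],tool_rot=W['r']); c=vision.calibration('wrist')
zt=W['p'][2]-.0165
h=[wray(ow,c,u,v,zt) for u,v in ((314,163),(313,226),(314,280),(314,323))]; print('holes',np.round(h,4).tolist())
print('ends',wray(ow,c,314,126,zt).round(4),'width',wray(ow,c,291,226,zt).round(4),wray(ow,c,338,226,zt).round(4))
T=[(403,140),(453,143),(500,145),(280,141),(397,230),(443,228),(487,226),(285,228)]
for u,v in T: print(u,v,wray(ow,c,u,v,.068).round(4))
I=W['im'].astype(int); print(W['d'][163,300])
E
python3 - <<'E'
import cv2
im=cv2.imread('pics/w4.png')[90:280,255:565]; cv2.imwrite('pics/w4c.png',cv2.resize(im,None,fx=2.5,fy=2.5))
E
```

```text
holes [[0.4931, -0.004, 0.208], [0.5232, -0.0062, 0.208], [0.5532, -0.0074, 0.208], [0.5819, -0.0091, 0.208]]
ends [ 0.4765 -0.003   0.208 ] width [ 0.5226 -0.0166  0.208 ] [0.5239 0.0057 0.208 ]
403 140 [0.4999 0.0779 0.068 ]
453 143 [0.5036 0.1294 0.068 ]
500 145 [0.5057 0.1855 0.068 ]
280 141 [ 0.4955 -0.0343  0.068 ]
397 230 [0.5883 0.0732 0.068 ]
443 228 [0.5904 0.1233 0.068 ]
487 226 [0.5931 0.1778 0.068 ]
285 228 [ 0.579  -0.0366  0.068 ]
0.13879079
```

View pics/w4c.png

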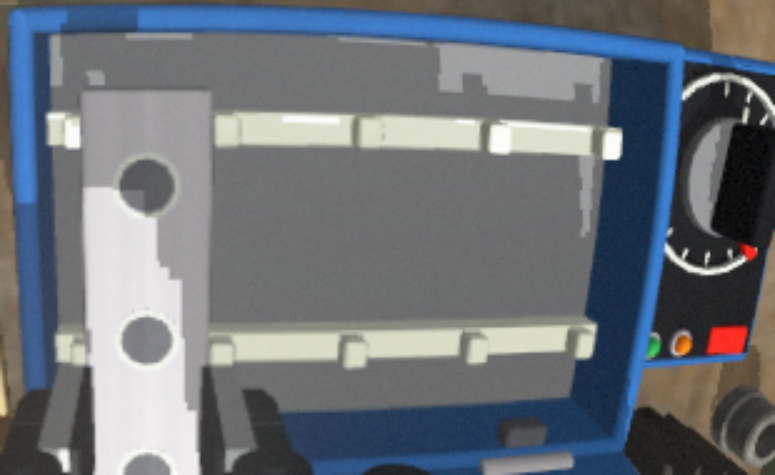

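Request:
jog_arm --pt "0 0 0 -0.2 0 2.5 0" --pt "0 0 0 0 0 2.5 0" --pt "0 0 0 0 0 2.5 0" --pt "0 0 0 0 0 2.5 0" --pt "0 0 0 0 0 1.5 0" --pt "0 0 0 0 0 1 0" --pt "0 0 0 0 0 0.6 0" --pt "0 0 0 0 0 0 0" --pt "0 0 0 0 0 0 0"

```text
t: 16.77
tool_pos: [0.5446, -0.0071, 0.0969]
tool_rot: [0.088, 3.139, -0.0]
contact_force: [1.1, 0.1, -2.2]
opening: 0.0213
```

Request:
jog_arm --pt "0 0 0 0 0 0.4 0" --pt "0 0 0 0 0 0.4 0" --pt "0 0 0 0 0 0.2 0" --pt "0 0 0 0 0 0 0"

```text
t: 17.1
tool_pos: [0.5439, -0.007, 0.086]
tool_rot: [-0.088, -3.14, -0.0]
contact_force: [0.1, 0.1, -3.0]
opening: 0.0215
```

Request:
jog_arm --pt "0 0 0 0 0 0.2 0" --pt "0 0 0 0 0 0.15 0" --pt "0 0 0 0 0 0 0"

```text
t: 17.35
tool_pos: [0.5445, -0.0071, 0.0858]
tool_rot: [-0.087, -3.139, 0.0]
contact_force: [-8.5, 0.8, 12.8]
opening: 0.0214
```

Contact with the rests. Release and lift.

Request:
jog_arm --pt "0 0 0 0 0 -0.1 0.44" --pt "0 0 0 0 0 0 0.44" --pt "0 0 0 0 0 0 0.44" --pt "0 0 0 0 0 -1 0.44" --pt "0 0 0 0 0 -3 0.44" --pt "0 0 0 0 0 -3 0.44" --pt "0 0 0 0 0 -3 0.44" --pt "0 0 0 0 0 -3 0.44" --pt "0 0 0 0 0 -3 0.44" --pt "0 0 0 0 0 0 0.44" --pt "0 0 0 0 0 0 0.44"

```text
t: 18.27
tool_pos: [0.5455, -0.0072, 0.2473]
tool_rot: [0.087, 3.134, -0.001]
contact_force: [0.2, 0.1, -0.2]
opening: 0.0377
```

```bash
python3 - <<'E'
from h import *
o,im,d,c=grab('wrist'); save(im,'w5.png'); np.savez('pics/w5.npz',im=im,d=d,p=o['tool_pos'],r=o['tool_rot'])
r=wmeas(o,im,c,(275,345,120,300),.068,150)
o2,im2,d2,c2=grab('side'); P=cloud(d2,c2); I=im2.astype(int)
for nm,(x0,x1,y0,y1),z in (('bsp',(.3,.48,.15,.3),.008),('csp',(.6,.78,-.27,-.09),.068)):
    m=(I.min(2)>175)&(P[...,0]>x0)&(P[...,0]<x1)&(P[...,1]>y0)&(P[...,1]<y1)&(P[...,2]<.1)
    k,l,st,_=cv2.connectedComponentsWithStats(m.astype(np.uint8)); m=l==1+np.argmax(st[1:,4]); print(nm,m.sum(),rect(pts(c2,m,z)))
to(o,[.6844,-.170,.23],np.radians(88))
E
```

```text
blob 3341 (array([544.5,  -9.3]), array([ 66.4, 117.8]), 177.3)
bsp 319 (array([379.2, 219.3]), array([ 29.7, 133.4]), 164.0)
csp 35 (array([ 689.9, -141.5]), array([13.4, 40.8]), 92.1)
pos [ 0.5455 -0.0072  0.2473] psi 3.086 tilt 0.35 open 0.0377 F [ 0.2  0.1 -0.2] t 18.3
shift now cm [-14.76 -15.48   1.83]
turn tool z 1.55 shift after cm [-15.78  14.45   1.73] tilt fix rv [0.004 0.005 1.55 ]
```

View pics/w5.png

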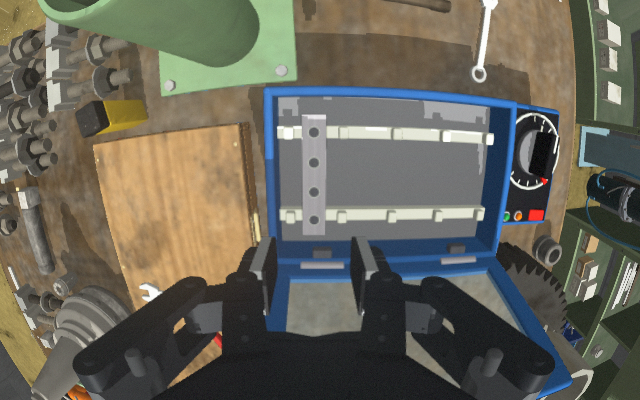

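Request:
jog_arm --pt "0 0 0 0 -2.6 0 0.65" --pt "0 0 0 0 -2.6 0 0.65" --pt "0 0 0 0 -2.6 0 0.65" --pt "0 0 0 0 -2.6 0 0.65" --pt "0 0 0 0 -2.6 0 0.65" --pt "0 0 0 0 -2.6 0 0.65" --pt "0 0 0.119 0 0 0 0.65" --pt "0 0 0.119 0 0 0 0.65" --pt "0 0 0.119 0 0 0 0.65" --pt "0 0 0.119 0 0 0 0.65" --pt "0 0 0.119 0 0 0 0.65" --pt "0 0 0.119 0 0 0 0.65"

```text
t: 19.37
tool_pos: [0.5344, -0.1624, 0.2412]
tool_rot: [-1.187, -2.904, -0.0]
contact_force: [0.4, 0.4, -0.6]
opening: 0.0553
```

Request:
jog_arm --pt "0 0 0.119 0 0 0 0.65" --pt "0 0 0.119 0 0 0 0.65" --pt "0 0 0.119 0 0 0 0.65" --pt "0 0 0.119 0 0 0 0.65" --pt "0 0 0.119 0 0 0 0.65" --pt "0 0 0.119 0 0 0 0.65" --pt "0 0 0.119 0 0 0 0.65" --pt "0 0 0 0 2.8 0 0.65" --pt "0 0 0 0 2.8 0 0.65" --pt "0 0 0 0 2.8 0 0.65" --pt "0 0 0 0 2.8 0 0.65" --pt "0 0 0 0 2.6 0 0.65"

```text
t: 20.37
tool_pos: [0.6737, -0.1668, 0.2407]
tool_rot: [-2.254, -2.183, 0.003]
contact_force: [0.1, -0.7, 0.4]
opening: 0.0556
```

Request:
jog_arm --pt "0 0 0 0 0 1.5 0.65" --pt "0 0 0 0 0 0 0.65" --pt "0 0 0 0 0 0 0.65"

```text
t: 20.62
tool_pos: [0.6714, -0.1666, 0.2248]
tool_rot: [-2.252, -2.181, 0.005]
contact_force: [0.4, 0.3, 0.5]
opening: 0.0556
```

```bash
python3 - <<'E'
from h import *
o,im,d,c=grab('wrist'); save(im,'w6.png'); np.savez('pics/w6.npz',im=im,d=d,p=o['tool_pos'],r=o['tool_rot'])
r=wmeas(o,im,c,(270,370,60,300),.068,130)
to(o,[r[0][0]/1000,r[0][1]/1000,.086],np.radians(r[2]))
E
```

```text
blob 2138 (array([ 671.9, -124.1]), array([ 29.1, 145. ]), 88.3)
pos [ 0.6714 -0.1666  0.2248] psi 1.539 tilt 0.4 open 0.0556 F [0.4 0.3 0.5] t 20.6
shift now cm [4.220e+00 1.000e-02 1.389e+01]
turn tool z -0.002 shift after cm [ 4.25 -0.07 13.88] tilt fix rv [-0.007 -0.002 -0.002]
```

View pics/w6.png

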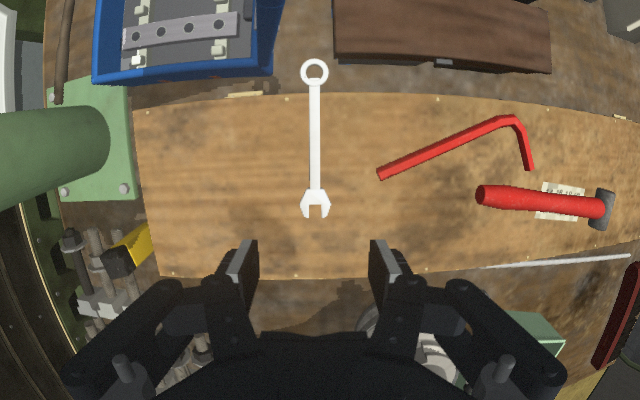

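Request:
jog_arm --pt "0 0 0 1.1 0 2.7 0.65" --pt "0 0 0 0 0 2.7 0.65" --pt "0 0 0 0 0 2.7 0.65" --pt "0 0 0 0 0 2.7 0.65" --pt "0 0 0 0 0 1.7 0.65" --pt "0 0 0 0 0 1.0 0.65" --pt "0 0 0 0 0 0 0.65" --pt "0 0 0 0 0 0 0.65" --grip_force 40

```text
t: 21.33
tool_pos: [0.6734, -0.1564, 0.0944]
tool_rot: [2.257, 2.185, 0.0]
contact_force: [0.9, 0.1, 0.7]
opening: 0.0551
```

Request:
jog_arm --pt "0 0 0 0 0 0.5 0.65" --pt "0 0 0 0 0 0.5 0.65" --pt "0 0 0 0 0 0 0.65" --pt "0 0 0 0 0 0 0" --pt "0 0 0 0 0 0 0" --pt "0 0 0 0 0 0 0" --pt "0 0 0 0 0 0 0" --pt "0 0 0 0 0 0 0" --pt "0 0 0 0 0 0 0"

```text
t: 22.08
tool_pos: [0.6741, -0.1564, 0.0845]
tool_rot: [2.256, 2.185, 0.001]
contact_force: [-0.1, 0.5, 4.0]
opening: 0.0272
```

Request:
jog_arm --pt "0 0 0 0 0 -1.0 0" --pt "0 0 0 -1.5 0 0 0" --pt "0 0 0 -2 0 0 0" --pt "0 0 0 -1.5 0 0 0" --pt "0 0 0 0 0 0.5 0" --pt "0 0 0 0 0 0.4 0" --pt "0 0 0 0 0 0 0" --pt "0 0 0 0 0 0 0.65" --pt "0 0 0 0 0 0 0.65" --pt "0 0 0 0 0 0 0.65" --pt "0 0 0 0 0 -3.0 0.65" --pt "0 0 0 0 0 -4.0 0.65"

```text
t: 23.08
tool_pos: [0.6689, -0.2043, 0.1493]
tool_rot: [-2.249, -2.179, 0.007]
contact_force: [0.1, 0.0, 0.3]
opening: 0.0555
```

Request:
jog_arm --pt "0 0 0 0 0 -4 0.65" --pt "0 0 0 0 0 -1 0.65" --pt "0 0 0 0 0 0 0.65" --pt "0 0 0 0 0 0 0.65"

```text
t: 23.42
tool_pos: [0.6725, -0.206, 0.2058]
tool_rot: [2.255, 2.185, 0.001]
contact_force: [-0.4, 0.3, -1.2]
opening: 0.0554
```

```bash
python3 - <<'E'
from h import *
o,im,d,c=grab('wrist'); save(im,'w7.png')
r=wmeas(o,im,c,(260,380,60,350),.068,130)
to(o,[r[0][0]/1000,r[0][1]/1000,.084],np.radians(r[2]))
E
```

```text
blob 2497 (array([ 672.4, -173.6]), array([ 29.5, 146.5]), 88.2)
pos [ 0.6725 -0.206   0.2058] psi 1.539 tilt 0.11 open 0.0554 F [-0.4  0.3 -1.2] t 23.4
shift now cm [ 3.24 -0.14 12.18]
turn tool z -0.0 shift after cm [ 3.24 -0.11 12.18] tilt fix rv [ 0.002  0.001 -0.   ]
```

Request:
jog_arm --pt "0 0 0 3.2 -0.1 0 0.65" --pt "0 0 0 0 0 2.8 0.65" --pt "0 0 0 0 0 2.8 0.65" --pt "0 0 0 0 0 2.8 0.65" --pt "0 0 0 0 0 2.2 0.65" --pt "0 0 0 0 0 1.4 0.65" --pt "0 0 0 0 0 0.2 0.65" --pt "0 0 0 0 0 0 0.65"

```text
t: 24.13
tool_pos: [0.6709, -0.1737, 0.0802]
tool_rot: [-2.254, -2.183, 0.003]
contact_force: [-0.7, 0.6, -0.8]
opening: 0.0556
```

Request:
jog_arm --pt "0 0 0 0 0 0 0" --pt "0 0 0 0 0 0 0" --pt "0 0 0 0 0 0 0" --pt "0 0 0 0 0 0 0" --pt "0 0 0 0 0 0 0" --pt "0 0 0 0 0 0 0"

```text
t: 24.63
tool_pos: [0.6721, -0.1742, 0.0829]
tool_rot: [2.257, 2.186, 0.0]
contact_force: [-0.2, -0.3, -0.4]
opening: 0.0265
```

Request:
jog_arm --pt "0 0 0 0 0 -2.0 0" --pt "0 0 0 0 0 -3.5 0" --pt "0 0 0 0 0 -3.5 0" --pt "0 0 0 0 0 -3.5 0" --pt "0 0 0 0 0 -2 0" --pt "0 0 0 0 -2.6 0 0" --pt "0 0 0 0 -2.6 0 0" --pt "0 0 0 0 -2.6 0 0" --pt "0 0 0 0 -2.6 0 0" --pt "0 0 0 0 -2.5 0 0" --pt "0 0 -0.119 0 0 0 0" --pt "0 0 -0.119 0 0 0 0"

```text
t: 25.63
tool_pos: [0.5417, -0.1698, 0.2275]
tool_rot: [-1.975, -2.443, 0.0]
contact_force: [-0.1, 0.3, -1.4]
opening: 0.0264
```

Request:
jog_arm --pt "0 0 -0.119 0 0 0 0" --pt "0 0 -0.119 0 0 0 0" --pt "0 0 -0.119 0 0 0 0" --pt "0 0 -0.119 0 0 0 0" --pt "0 0 -0.119 0 0 0 0" --pt "0 0 -0.119 0 0 0 0" --pt "0 0 -0.119 0 0 0 0" --pt "0 0 -0.119 0 0 0 0" --pt "0 0 -0.119 0 0 0 0" --pt "0 0 -0.119 0 0 0 0" --pt "0 0 -0.119 0 0 0 0" --pt "0 0 0 0 0 0 0"

```text
t: 26.63
tool_pos: [0.543, -0.17, 0.2276]
tool_rot: [-0.085, -3.14, -0.0]
contact_force: [-0.7, -0.2, -0.8]
opening: 0.0257
```

Request:
jog_arm --pt "0 0 0 0 2.8 0 0" --pt "0 0 0 0 2.8 0 0" --pt "0 0 0 0 2.8 0 0" --pt "0 0 0 0 2.8 0 0" --pt "0 0 0 0 2.8 0 0" --pt "0 0 0 0 2.8 0 0" --pt "0 0 0 0 2.8 0 0" --pt "0 0 0 0 2.4 0 0" --pt "0 0 0 0 0 0 0" --pt "0 0 0 0 0 0 0"

```text
t: 27.47
tool_pos: [0.5553, 0.0505, 0.2277]
tool_rot: [-0.088, -3.14, 0.001]
contact_force: [-0.4, 0.1, -1.3]
opening: 0.0261
```

```bash
python3 - <<'E'
from h import *
o,im,d,c=grab('wrist'); save(im,'w8.png'); np.savez('pics/w8.npz',im=im,d=d,p=o['tool_pos'],r=o['tool_rot'])
to(o,[.5435,.047,.083],np.radians(176.8))
r=wmeas(o,im,c,(285,345,60,200),o['tool_pos'][2]-.015,150)
I=im.astype(int); m=((I.min(2)>150)&(I.max(2)-I.min(2)<40)).astype(np.uint8)
k,l,st,ce=cv2.connectedComponentsWithStats(m)
for i in range(1,k):
    if st[i,4]>150: print(st[i],ce[i].round())
E
```

```text
pos [0.5553 0.0505 0.2277] psi 3.086 tilt 0.02 open 0.0261 F [-0.4  0.1 -1.3] t 27.5
shift now cm [ 1.15 -0.41 14.47]
turn tool z 0.0 shift after cm [ 1.16 -0.42 14.47] tilt fix rv [-0. -0.  0.]
blob 3178 (array([502.2,  53.6]), array([25.8, 43.5]), 176.8)
[435   0  22  72 573] [448.  38.]
[602  15  15  27 262] [609.  28.]
[605  44   9  24 165] [609.  56.]
[ 14  52  11  31 261] [18. 66.]
[604  79  14  24 259] [610.  90.]
[ 15  84  12  31 261] [20. 98.]
[ 219   93   48  145 3064] [249. 166.]
[ 375   93   75   23 1226] [412. 103.]
[ 264  102  193  234 9784] [336. 192.]
[480 103  57  76 360] [518. 128.]
[215 124  15  14 183] [222. 130.]
[488 125  14  46 350] [494. 147.]
[475 169  43  21 157] [493. 182.]
[608 266  27  48 361] [623. 287.]
[ 57 321  29  47 421] [ 72. 347.]
```

Request:
jog_arm --pt "0 0 0 1.0 -0.35 2.5 0" --pt "0 0 0 0 0 2.5 0" --pt "0 0 0 0 0 2.5 0" --pt "0 0 0 0 0 2.5 0" --pt "0 0 0 0 0 1.8 0" --pt "0 0 0 0 0 1 0" --pt "0 0 0 0 0 0.7 0" --pt "0 0 0 0 0 0 0" --pt "0 0 0 0 0 0 0"

```text
t: 28.27
tool_pos: [0.5459, 0.0462, 0.0936]
tool_rot: [0.089, 3.139, -0.0]
contact_force: [-0.7, -0.5, -0.6]
opening: 0.0263
```

Request:
jog_arm --pt "0 0 0 0 0 0.4 0" --pt "0 0 0 0 0 0.3 0" --pt "0 0 0 0 0 0.2 0" --pt "0 0 0 0 0 0 0"

```text
t: 28.6
tool_pos: [0.5452, 0.0467, 0.0837]
tool_rot: [-0.088, -3.14, 0.0]
contact_force: [-0.2, -0.2, -1.1]
opening: 0.0269
```

Request:
jog_arm --pt "0 0 0 0 0 0.25 0" --pt "0 0 0 0 0 0.2 0" --pt "0 0 0 0 0 0 0"

```text
t: 28.85
tool_pos: [0.5451, 0.0467, 0.0789]
tool_rot: [-0.088, -3.14, -0.0]
contact_force: [0.8, -1.2, -1.0]
opening: 0.0265
```

Request:
jog_arm --pt "0 0 0 0 0 0.15 0" --pt "0 0 0 0 0 0.15 0" --pt "0 0 0 0 0 0 0"

```text
t: 29.1
tool_pos: [0.5455, 0.0467, 0.0788]
tool_rot: [-0.087, -3.139, 0.0]
contact_force: [-8.2, -0.1, 12.9]
opening: 0.0264
```

Request:
jog_arm --pt "0 0 0 0 0 -0.1 0.46" --pt "0 0 0 0 0 0 0.46" --pt "0 0 0 0 0 0 0.46" --pt "0 0 0 0 0 -1 0.46" --pt "0 0 0 0 0 -3 0.46" --pt "0 0 0 0 0 -3 0.46" --pt "0 0 0 0 0 -3 0.46" --pt "0 0 0 0 0 -3 0.46" --pt "0 0 0 0 0 -3 0.46" --pt "0 0 0 0 0 0 0.46" --pt "0 0 0 0 0 0 0.46"

```text
t: 30.02
tool_pos: [0.5466, 0.0466, 0.2407]
tool_rot: [0.088, 3.135, -0.0]
contact_force: [-0.7, 0.2, 0.0]
opening: 0.0395
```

```bash
python3 - <<'E'
from h import *
o,im,d,c=grab('wrist'); save(im,'w9.png'); np.savez('pics/w9.npz',im=im,d=d,p=o['tool_pos'],r=o['tool_rot'])
for b in ((285,345,100,250),(225,290,80,260)): wmeas(o,im,c,b,.064,175)
o2,im2,d2,c2=grab('side'); P=cloud(d2,c2); I=im2.astype(int)
m=(I.min(2)>175)&(P[...,0]>.3)&(P[...,0]<.48)&(P[...,1]>.13)&(P[...,1]<.32)&(P[...,2]<.03)
k,l,st,_=cv2.connectedComponentsWithStats(m.astype(np.uint8)); m=l==1+np.argmax(st[1:,4]); print('bsp',m.sum(),rect(pts(c2,m,.008)))
to(o,[.379,.219,.2],np.radians(164))
E
```

```text
blob 2407 (array([543.3,  48.2]), array([ 56.6, 145.5]), 177.7)
blob 215 (array([498.8,  17. ]), array([10.7, 17.4]), 85.9)
bsp 315 (array([379.2, 219.3]), array([ 29.7, 133.4]), 164.0)
pos [0.5466 0.0466 0.2407] psi 3.086 tilt 0.33 open 0.0395 F [-0.7  0.2  0. ] t 30.0
shift now cm [17.72 16.28  3.97]
turn tool z 0.223 shift after cm [20.86 11.95  4.07] tilt fix rv [0.001 0.006 0.223]
```

Request:
jog_arm --pt "0 0 0 2.2 2.04 0 0.65" --pt "0 0 0 2.2 2.04 0 0.65" --pt "0 0 0 2.2 2.04 0 0.65" --pt "0 0 0 2.2 2.04 0 0.65" --pt "0 0 0 2.2 2.04 0 0.65" --pt "0 0 0 2.2 2.04 0 0.65" --pt "0 0 0 2.2 2.04 0 0.65" --pt "0 0 0 2.3 2.0 0 0.65" --pt "0 0 0.112 0 0 2 0.65" --pt "0 0 0.112 0 0 2 0.65" --pt "0 0 0 0 0 2 0.65" --pt "0 0 0 0 0 2 0.65"

```text
t: 31.12
tool_pos: [0.3761, 0.2189, 0.1544]
tool_rot: [-0.437, -3.108, 0.003]
contact_force: [0.4, -0.5, -0.4]
opening: 0.0552
```

Request:
jog_arm --pt "0 0 0 0 0 0 0.65" --pt "0 0 0 0 0 0 0.65"

```text
t: 31.28
tool_pos: [0.3759, 0.2184, 0.1548]
tool_rot: [-0.437, -3.106, 0.004]
contact_force: [0.1, -0.2, 0.1]
opening: 0.0552
```

```bash
python3 - <<'E'
from h import *
o,im,d,c=grab('wrist'); save(im,'w10.png')
r=wmeas(o,im,c,(265,375,60,330),.008,150)
to(o,[r[0][0]/1000,r[0][1]/1000,.023],np.radians(r[2]))
E
```

```text
blob 1826 (array([377.7, 219.2]), array([ 25.8, 131.8]), 164.8)
pos [0.3759 0.2184 0.1548] psi 2.862 tilt 0.33 open 0.0552 F [ 0.1 -0.2  0.1] t 31.3
shift now cm [-0.21  0.17 13.18]
turn tool z -0.014 shift after cm [-0.15  0.12 13.18] tilt fix rv [-0.003 -0.005 -0.014]
```

Request:
jog_arm --pt "0 0 0 -0.2 0.15 2.8 0.65" --pt "0 0 0 0 0 2.8 0.65" --pt "0 0 0 0 0 2.8 0.65" --pt "0 0 0 0 0 2.2 0.65" --pt "0 0 0 0 0 1.3 0.65" --pt "0 0 0 0 0 0.7 0.65" --pt "0 0 0 0 0 0 0.65" --pt "0 0 0 0 0 0 0.65"

```text
t: 32.0
tool_pos: [0.381, 0.2203, 0.0325]
tool_rot: [0.438, 3.109, 0.001]
contact_force: [0.1, 0.0, 0.4]
opening: 0.0556
```

Request:
jog_arm --pt "0 0 0 0.15 0 0.5 0.65" --pt "0 0 0 0 0 0.4 0.65" --pt "0 0 0 0 0 0 0.65" --pt "0 0 0 0 0 0 0" --pt "0 0 0 0 0 0 0" --pt "0 0 0 0 0 0 0" --pt "0 0 0 0 0 0 0" --pt "0 0 0 0 0 0 0" --pt "0 0 0 0 0 0 0"

```text
t: 32.75
tool_pos: [0.379, 0.2206, 0.0229]
tool_rot: [0.438, 3.11, 0.001]
contact_force: [0.4, 0.2, 4.2]
opening: 0.0232
```

Request:
jog_arm --pt "0 0 0 0 0 -2.0 0" --pt "0 0 0 0 0 -3.5 0" --pt "0 0 0 0 0 -3.5 0" --pt "0 0 0 0 0 -3.5 0" --pt "0 0 0 0 0 -3.5 0" --pt "0 0 0 0 0 -3.5 0" --pt "0 0 -0.113 0 0 0 0" --pt "0 0 -0.113 0 0 0 0" --pt "0 0 0 0 0 0 0" --pt "0 0 0 0 0 0 0"

```text
t: 33.58
tool_pos: [0.378, 0.2202, 0.2165]
tool_rot: [-0.089, -3.139, 0.001]
contact_force: [-0.6, -0.8, -1.8]
opening: 0.0233
```

```bash
python3 - <<'E'
from h import *
to(ctrl.get_obs(),[.5505,.1548,.22],np.radians(176.8))
E
```

```text
pos [0.378  0.2202 0.2165] psi 3.085 tilt 0.08 open 0.0233 F [-0.6 -0.8 -1.8] t 33.6
shift now cm [-17.59  -5.55  -0.37]
turn tool z -0.001 shift after cm [-17.59  -5.56  -0.35] tilt fix rv [-0.001 -0.001 -0.001]
```

Request:
jog_arm --pt "0 0 0 -2.5 -0.8 0 0" --pt "0 0 0 -2.5 -0.8 0 0" --pt "0 0 0 -2.5 -0.8 0 0" --pt "0 0 0 -2.5 -0.8 0 0" --pt "0 0 0 -2.5 -0.8 0 0" --pt "0 0 0 -2.5 -0.8 0 0" --pt "0 0 0 -2.4 -0.75 0 0" --pt "0 0 0 0 0 0 0" --pt "0 0 0 0 0 0 0"

```text
t: 34.33
tool_pos: [0.5493, 0.155, 0.2157]
tool_rot: [-0.09, -3.137, 0.001]
contact_force: [0.1, 1.2, -1.1]
opening: 0.0236
```

```bash
python3 - <<'E'
from h import *
o,im,d,c=grab('wrist'); save(im,'w11.png'); np.savez('pics/w11.npz',im=im,d=d,p=o['tool_pos'],r=o['tool_rot'])
to(o,[.5495,.155,.08],np.radians(176.8))
r=wmeas(o,im,c,(290,340,60,200),o['tool_pos'][2]-.015,190)
E
```

```text
pos [0.5493 0.155  0.2157] psi 3.084 tilt 0.18 open 0.0236 F [ 0.1  1.2 -1.1] t 34.3
shift now cm [-6.000e-02  1.000e-02  1.357e+01]
turn tool z -0.001 shift after cm [-0.02  0.   13.57] tilt fix rv [-0.    -0.003 -0.001]
blob 2213 (array([500.3, 157.9]), array([21.6, 35.4]), 176.0)
```

View pics/w11.png

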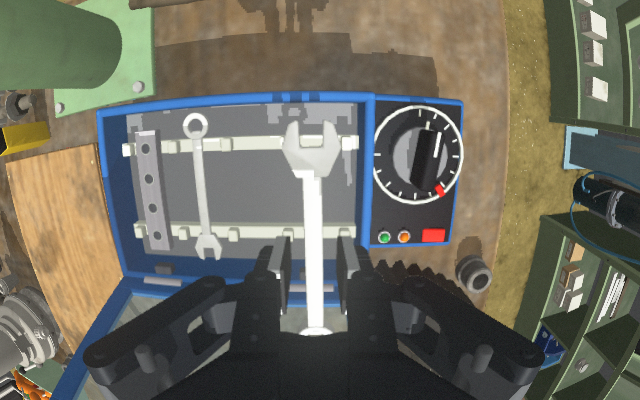

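Request:
jog_arm --pt "0 0 0 0 0 2.5 0" --pt "0 0 0 0 0 2.5 0" --pt "0 0 0 0 0 2.5 0" --pt "0 0 0 0 0 2.5 0" --pt "0 0 0 0 0 1.5 0" --pt "0 0 0 0 0 0.8 0" --pt "0 0 0 0 0 0 0" --pt "0 0 0 0 0 0 0"

```text
t: 35.05
tool_pos: [0.5489, 0.156, 0.0946]
tool_rot: [-0.084, -3.14, -0.0]
contact_force: [0.1, 0.4, -1.1]
opening: 0.0234
```

Request:
jog_arm --pt "0 0 0 0 0 0.5 0" --pt "0 0 0 0 0 0.3 0" --pt "0 0 0 0 0 0.2 0" --pt "0 0 0 0 0 0 0"

```text
t: 35.38
tool_pos: [0.5493, 0.1556, 0.0844]
tool_rot: [0.085, 3.14, 0.0]
contact_force: [-0.5, -0.2, -1.3]
opening: 0.0234
```

Request:
jog_arm --pt "0 0 0 0 0 0.3 0" --pt "0 0 0 0 0 0.3 0" --pt "0 0 0 0 0 0.15 0" --pt "0 0 0 0 0 0 0"

```text
t: 35.72
tool_pos: [0.5498, 0.1557, 0.0788]
tool_rot: [-0.084, -3.14, 0.0]
contact_force: [-5.1, -1.5, 10.6]
opening: 0.0234
```

Request:
jog_arm --pt "0 0 0 0 0 -0.1 0.4" --pt "0 0 0 0 0 0 0.4" --pt "0 0 0 0 0 0 0.4" --pt "0 0 0 0 0 -1 0.4" --pt "0 0 0 0 0 -3 0.4" --pt "0 0 0 0 0 -3 0.4" --pt "0 0 0 0 0 -3 0.4" --pt "0 0 0 0 0 -3 0.4" --pt "0 0 0 0 0 -3.5 0.4" --pt "0 0 0 0 0 -3.5 0.4" --pt "0 0 0 0 0 0 0.4" --pt "0 0 0 0 0 0 0.4"

```text
t: 36.72
tool_pos: [0.5507, 0.1558, 0.282]
tool_rot: [0.084, 3.134, 0.002]
contact_force: [-0.5, -0.1, -0.9]
opening: 0.0342
```

```bash
python3 - <<'E'
from h import *
o,im,d,c=grab('wrist'); save(im,'w12.png'); np.savez('pics/w12.npz',im=im,d=d,p=o['tool_pos'],r=o['tool_rot'])
for thr in (175,195): wmeas(o,im,c,(280,350,90,260),.064,thr)
hsv=cv2.cvtColor(im,cv2.COLOR_RGB2HSV); red=(((hsv[...,0]<6)|(hsv[...,0]>174))&(hsv[...,1]>150)&(hsv[...,2]>120)).astype(np.uint8); red[:,:330]=0; red[260:]=0;red[:,480:]=0
k,l,st,ce=cv2.connectedComponentsWithStats(red)
for i in range(1,k):
    if st[i,4]>4: print('red',st[i],ce[i].round(1),wray(o,c,*ce[i],.064).round(4))
save(cv2.resize(np.hstack([im[60:260,250:450]]),None,fx=4,fy=3),'knob.png') 
save(cv2.resize(im[70:250,110:480],None,fx=2.1,fy=2.1),'w12c.png')
sd,i2,d2,c2=grab('side'); hs=cv2.cvtColor(i2,cv2.COLOR_RGB2HSV); P=cloud(d2,c2)
m=(hs[...,0]>100)&(hs[...,0]<125)&(hs[...,1]>120)&(P[...,2]>.12)&(P[...,0]<.8)&(P[...,0]>.5); print('lid top',m.sum(),P[m][:,2].max() if m.any() else None)
to(o,[.6759,.0666,.40],np.radians(86.8))
E
```

```text
blob 2502 (array([543.5, 155.8]), array([ 76.6, 141.2]), 176.9)
blob 1544 (array([544.1, 146. ]), array([ 74.3, 127.3]), 161.1)
red [412 167   9  11  58] [416.4 172.1] [0.5561 0.2749 0.064 ]
red [403 205  20  12 230] [412.5 210.5] [0.603  0.2719 0.064 ]
lid top 695 0.42896140891177925
pos [0.5507 0.1558 0.282 ] psi 3.088 tilt 0.4 open 0.0342 F [-0.5 -0.1 -0.9] t 36.7
shift now cm [-13.06  -8.22 -11.73]
turn tool z 1.573 shift after cm [ -8.21  13.   -11.8 ] tilt fix rv [0.006 0.004 1.573]
```

View pics/w12c.png

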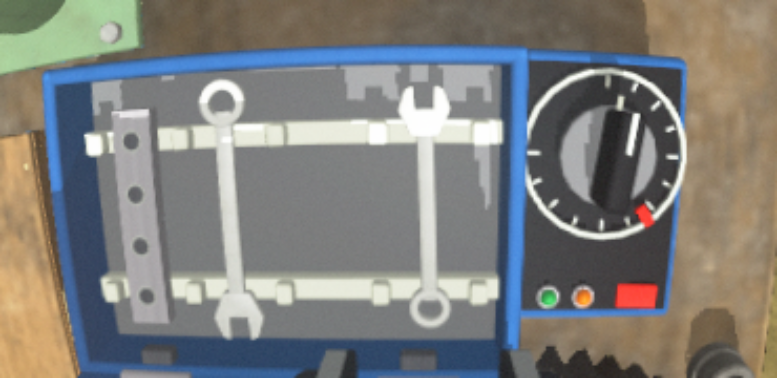

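Request:
jog_arm --pt "0 0 0 0 0 -3.9 0.4" --pt "0 0 0 0 0 -3.9 0.4" --pt "0 0 0 0 0 -3.9 0.4" --pt "0 0 0.121 0 0 0 0.4" --pt "0 0 0.121 0 0 0 0.4" --pt "0 0 0.121 0 0 0 0.4" --pt "0 0 0.121 0 0 0 0.4" --pt "0 0 0.121 0 0 0 0.4" --pt "0 0 0.121 0 0 0 0.4" --pt "0 0 0.121 0 0 0 0.4" --pt "0 0 0.121 0 0 0 0.4" --pt "0 0 0.121 0 0 0 0.4"

```text
t: 37.82
tool_pos: [0.5487, 0.1555, 0.3919]
tool_rot: [-1.705, -2.634, 0.005]
contact_force: [0.4, -0.0, -0.2]
opening: 0.0342
```

Request:
jog_arm --pt "0 0 0.121 0 0 0 0.4" --pt "0 0 0.121 0 0 0 0.4" --pt "0 0 0.121 0 0 0 0.4" --pt "0 0 0.121 0 0 0 0.4" --pt "0 0 0 -2 3.2 0 0.4" --pt "0 0 0 -2 3.2 0 0.4" --pt "0 0 0 -2 3.2 0 0.4" --pt "0 0 0 -2.2 3.4 0 0.4" --pt "0 0 0 0 0 0 0.4" --pt "0 0 0 0 0 0 0.4"

```text
t: 38.65
tool_pos: [0.675, 0.0649, 0.3898]
tool_rot: [-2.281, -2.152, 0.008]
contact_force: [0.1, 0.0, -0.4]
opening: 0.0342
```

```bash
python3 - <<'E'
from h import *
o,im,d,c=grab('wrist'); save(im,'w13.png')
to(o,[.6755,.0668,.315],np.radians(86.8))
# handle: bright blob in wrist view on plane z .306
for thr in (120,150,180): wmeas(o,im,c,(270,360,60,330),.305,thr)
E
```

```text
pos [0.675  0.0649 0.3898] psi 1.512 tilt 0.44 open 0.0342 F [ 0.1  0.  -0.4] t 38.6
shift now cm [0.19 0.09 7.48]
turn tool z -0.003 shift after cm [0.19 0.03 7.48] tilt fix rv [-0.008  0.    -0.003]
blob 3310 (array([684.9,  68.7]), array([ 14.1, 122.2]), 87.0)
blob 2843 (array([685.5,  68.3]), array([ 12.4, 121.5]), 86.8)
blob 2294 (array([686.3,  68.7]), array([ 10.3, 120.6]), 86.7)
```

Request:
jog_arm --pt "0 0 0 0.3 0.95 0 0.5" --pt "0 0 0 0 0 2 0.5" --pt "0 0 0 0 0 2 0.5" --pt "0 0 0 0 0 1.7 0.5" --pt "0 0 0 0 0 1.3 0.5" --pt "0 0 0 0 0 0.4 0.5" --pt "0 0 0 0 0 0 0.5" --pt "0 0 0 0 0 0 0.5" --grip_force 40

```text
t: 39.37
tool_pos: [0.684, 0.0694, 0.3217]
tool_rot: [2.282, 2.159, 0.001]
contact_force: [0.6, -0.1, 0.3]
opening: 0.0429
```

Request:
jog_arm --pt "0 0 0 0 0 0 0" --pt "0 0 0 0 0 0 0" --pt "0 0 0 0 0 0 0" --pt "0 0 0 0 0 0 0" --pt "0 0 0 0 0 0 0" --pt "0 0 0 0 0 0 0"

```text
t: 39.87
tool_pos: [0.6849, 0.0689, 0.3227]
tool_rot: [2.281, 2.157, 0.004]
contact_force: [1.2, 0.8, 5.2]
opening: 0.0109
```

Request:
jog_arm --pt "0 0 0 0 0 0 0.5" --pt "0 0 0 0 0 0 0.5" --pt "0 0 0 0 0 0 0.5" --pt "0 0 0 0 0 0.6 0.5" --pt "0 0 0 0 0 0.5 0.5" --pt "0 0 0 0 0 0 0.5" --pt "0 0 0 0 0 0 0" --pt "0 0 0 0 0 0 0" --pt "0 0 0 0 0 0 0" --pt "0 0 0 0 0 0 0" --pt "0 0 0 0 0 0 0" --pt "0 0 0 0 0 0 0"

```text
t: 40.87
tool_pos: [0.6842, 0.0689, 0.3098]
tool_rot: [2.283, 2.158, 0.0]
contact_force: [0.7, 0.2, -1.4]
opening: 0.0143
```

```bash
python3 - <<'E'
from h import *
o=ctrl.get_obs(); to(o,[.6755,.0668,.315],np.radians(86.8))
p0=np.array([o['tool_pos'][0],o['tool_pos'][2]])*100
# tube offset below TCP h: end at theta 0; hinge from opening fit (x 63.5), 1.75 rad
for th0 in (1.75,):
    f=p0+21.4*np.array([np.cos(th0),-np.sin(th0)]); print('hinge in tcp coords',f)
    th=np.linspace(th0,0,37); s=np.c_[f[0]-21.4*np.cos(th),f[1]+21.4*np.sin(th)]; print(s[-1]); print((np.diff(s,axis=0)*[1,-1]).round(2).tolist())
E
```

```text
pos [0.6842 0.0689 0.3098] psi 1.515 tilt 0.0 open 0.0143 F [ 0.7  0.2 -1.4] t 40.9
shift now cm [-0.26 -0.85 -0.52]
turn tool z -0.0 shift after cm [-0.26 -0.85 -0.52] tilt fix rv [ 0.  0. -0.]
hinge in tcp coords [64.60256776  9.92127076]
[43.20256776  9.92127076]
[[-1.03, -0.16], [-1.03, -0.11], [-1.04, -0.06], [-1.04, -0.01], [-1.04, 0.04], [-1.04, 0.09], [-1.03, 0.14], [-1.02, 0.19], [-1.01, 0.24], [-1.0, 0.29], [-0.98, 0.34], [-0.97, 0.39], [-0.95, 0.43], [-0.92, 0.48], [-0.9, 0.52], [-0.87, 0.57], [-0.84, 0.61], [-0.81, 0.65], [-0.78, 0.69], [-0.75, 0.72], [-0.71, 0.76], [-0.67, 0.79], [-0.63, 0.82], [-0.59, 0.85], [-0.55, 0.88], [-0.51, 0.91], [-0.46, 0.93], [-0.42, 0.95], [-0.37, 0.97], [-0.32, 0.99], [-0.27, 1.0], [-0.23, 1.02], [-0.18, 1.03], [-0.13, 1.03], [-0.08, 1.04], [-0.03, 1.04]]
```

```bash
python3 - <<'E'
import numpy as np
th=np.linspace(1.8,.047,34); s=21.4*np.c_[-np.cos(th),np.sin(th)]; f=[63.56,10.14]
for i,r in enumerate((np.diff(s,axis=0)*[1,-1]).round(2)): print(i+1,r.tolist(),(s[i+1]+f).round(1) if i%11==10 else '')
E
```

```text
1 [-1.11, -0.23] 
2 [-1.12, -0.17] 
3 [-1.13, -0.11] 
4 [-1.14, -0.05] 
5 [-1.14, 0.01] 
6 [-1.13, 0.07] 
7 [-1.13, 0.13] 
8 [-1.12, 0.19] 
9 [-1.11, 0.25] 
10 [-1.09, 0.31] 
11 [-1.08, 0.37] [56.1 30.2]
12 [-1.05, 0.42] 
13 [-1.03, 0.48] 
14 [-1.0, 0.53] 
15 [-0.97, 0.59] 
16 [-0.94, 0.64] 
17 [-0.91, 0.69] 
18 [-0.87, 0.73] 
19 [-0.83, 0.78] 
20 [-0.79, 0.82] 
21 [-0.74, 0.86] 
22 [-0.7, 0.9] [46.3 22.8]
23 [-0.65, 0.94] 
24 [-0.6, 0.97] 
25 [-0.54, 1.0] 
26 [-0.49, 1.03] 
27 [-0.43, 1.05] 
28 [-0.38, 1.07] 
29 [-0.32, 1.09] 
30 [-0.26, 1.11] 
31 [-0.2, 1.12] 
32 [-0.14, 1.13] 
33 [-0.08, 1.13] [42.2 11.1]
```

Request:
jog_arm --pt "0 0 0 0 -1.11 -0.23 0" --pt "0 0 0 0 -1.12 -0.17 0" --pt "0 0 0 0 -1.13 -0.11 0" --pt "0 0 0 0 -1.14 -0.05 0" --pt "0 0 0 0 -1.14 0.01 0" --pt "0 0 0 0 -1.13 0.07 0" --pt "0 0 0 0 -1.13 0.13 0" --pt "0 0 0 0 -1.12 0.19 0" --pt "0 0 0 0 -1.11 0.25 0" --pt "0 0 0 0 -1.09 0.31 0" --pt "0 0 0 0 -1.08 0.37 0" --pt "0 0 0 0 0 0 0"

```text
t: 41.87
tool_pos: [0.5607, 0.0756, 0.3037]
tool_rot: [2.281, 2.157, 0.001]
contact_force: [-0.7, -1.9, 4.0]
opening: 0.0146
```

Request:
jog_arm --pt "0 0 0 0 -1.05 0.42 0" --pt "0 0 0 0 -1.03 0.48 0" --pt "0 0 0 0 -1.0 0.53 0" --pt "0 0 0 0 -0.97 0.59 0" --pt "0 0 0 0 -0.94 0.64 0" --pt "0 0 0 0 -0.91 0.69 0" --pt "0 0 0 0 -0.87 0.73 0" --pt "0 0 0 0 -0.83 0.78 0" --pt "0 0 0 0 -0.79 0.82 0" --pt "0 0 0 0 -0.74 0.86 0" --pt "0 0 0 0 -0.7 0.9 0" --pt "0 0 0 0 0 0 0"

```text
t: 42.87
tool_pos: [0.4619, 0.081, 0.2256]
tool_rot: [-2.282, -2.157, 0.004]
contact_force: [0.7, -2.5, -2.1]
opening: 0.0143
```

Request:
jog_arm --pt "0 0 0 0 -0.65 0.94 0" --pt "0 0 0 0 -0.6 0.97 0" --pt "0 0 0 0 -0.54 1.0 0" --pt "0 0 0 0 -0.49 1.03 0" --pt "0 0 0 0 -0.43 1.05 0" --pt "0 0 0 0 -0.38 1.07 0" --pt "0 0 0 0 -0.32 1.09 0" --pt "0 0 0 0 -0.26 1.11 0" --pt "0 0 0 0 -0.2 1.12 0" --pt "0 0 0 0 -0.14 0.9 0" --pt "0 0 0 0 -0.08 0.7 0" --pt "0 0 0 0 0 0 0"

```text
t: 43.87
tool_pos: [0.4214, 0.0836, 0.1156]
tool_rot: [-2.282, -2.157, 0.002]
contact_force: [1.5, -4.9, -0.5]
opening: 0.014
```

Request:
jog_arm --pt "0 0 0 0 0 0.4 0" --pt "0 0 0 0 0 0.3 0" --pt "0 0 0 0 0 0 0"

```text
t: 44.12
tool_pos: [0.421, 0.0836, 0.1097]
tool_rot: [-2.281, -2.156, 0.005]
contact_force: [-3.9, -5.2, -0.1]
opening: 0.0141
```

Request:
jog_arm --pt "0 0 0 0 0 0.2 0" --pt "0 0 0 0 0 0.2 0" --pt "0 0 0 0 0 0 0"

```text
t: 44.37
tool_pos: [0.4211, 0.0837, 0.109]
tool_rot: [-2.279, -2.156, 0.008]
contact_force: [-15.4, -4.6, 20.6]
opening: 0.0143
```

Shut and resting on the rim. Release and lift clear.

Request:
jog_arm --pt "0 0 0 0 0 -0.2 0" --pt "0 0 0 0 0 0 0.35" --pt "0 0 0 0 0 0 0.35" --pt "0 0 0 0 0 0 0.35" --pt "0 0 0 0 0 -1 0.35" --pt "0 0 0 0 0 -3 0.35" --pt "0 0 0 0 0 -3 0.35" --pt "0 0 0 0 0 -3 0.35" --pt "0 0 0 0 0 -3 0.5" --pt "0 0 0 0 0 0 0.5" --pt "0 0 0 0 0 0 0.5" --pt "0 0 0 0 0 0 0.5"

```text
t: 45.37
tool_pos: [0.4222, 0.0837, 0.2388]
tool_rot: [-2.282, -2.158, -0.0]
contact_force: [-0.3, 0.5, -0.3]
opening: 0.0429
```

```bash
python3 - <<'E'
from h import *
o,im,d,c=grab('side'); P=cloud(d,c); hs=cv2.cvtColor(im,cv2.COLOR_RGB2HSV)
b=(hs[...,0]>100)&(hs[...,0]<125)&(hs[...,1]>120)&(P[...,0]<.75)&(P[...,1]>-.15)&(P[...,1]<.35)&(P[...,0]>.3)
print('above .11:',(b&(P[...,2]>.11)).sum(),'top',rect(P[b&(abs(P[...,2]-.098)<.006)][:,:2]))
I=im.astype(int); m=(I.min(2)>190)&(P[...,2]>.085)&(P[...,0]>.38)&(P[...,0]<.46)&(P[...,1]>0)&(P[...,1]<.2); print('handle',m.sum(),rect(P[m][:,:2]),np.percentile(P[m][:,2],[10,50,90]).round(3))
# knob centre and tab from w12
W=np.load('pics/w12.npz'); ow=dict(tool_pos=W['p'],tool_rot=W['r']); cw=vision.calibration('wrist'); A=W['im'].astype(int)
# ring: white pixels on deck
m=np.zeros((400,640),np.uint8); m[95:190,352:445]=((A.min(2)>170))[95:190,352:445]
k,l,st,ce=cv2.connectedComponentsWithStats(m); i=1+np.argmax(st[1:,2]*st[1:,3]); print(st[i])
p=np.array([wray(ow,cw,u,v,.064)[:2] for v,u in np.argwhere(l==i)])*1000; print('ring',np.round(cv2.fitEllipse(p.astype(np.float32)),1) if 0 else [np.round(x,1) for x in cv2.fitEllipse(p.astype(np.float32))])
# line on the bar top z .102
for j in range(1,k):
    if j!=i and st[j,4]>8: print('white',st[j],ce[j].round(1),wray(ow,cw,*ce[j],.102).round(4))
R_=wray(ow,cw,416.4,172.1,.064); print('tab',R_.round(4))
to(ctrl.get_obs(),[.49,.25,.23],np.radians(176.8))
E
```

```text
above .11: 15 top (array([549.2,  77.6]), array([185.4, 257. ]), 87.0)
handle 158 (array([428. ,  81.2]), array([ 27.9, 122.3]), 86.1) [0.106 0.109 0.114]
[361 103  76  71 388]
ring [array([522.7, 252.8]), array([88. , 89.9]), np.float64(149.0)]
white [404 116   3   6  15] [404.9 118.4] [0.4933 0.2489 0.102 ]
white [378 124  13  41 301] [384.3 143.8] [0.5183 0.2272 0.102 ]
white [408 124   7  20  62] [410.9 133.2] [0.5081 0.255  0.102 ]
white [412 133  10  29 123] [417.2 147.2] [0.5225 0.2619 0.102 ]
white [361 142   6   2  12] [363.5 142.5] [0.5163 0.2063 0.102 ]
white [428 144   5   2  10] [430.  144.5] [0.5199 0.2759 0.102 ]
white [360 152  57  32 203] [383.1 173.3] [0.5482 0.2259 0.102 ]
tab [0.5571 0.2745 0.064 ]
pos [0.4217 0.0837 0.2378] psi 1.515 tilt 0.12 open 0.0426 F [ 0.   0.7 -1. ] t 45.4
shift now cm [16.98  5.89  0.77]
turn tool z -1.571 shift after cm [-5.89 16.98  0.78] tilt fix rv [-1.000e-03 -2.000e-03 -1.571e+00]
```

Request:
jog_arm --pt "0 0 0 2.9 1.55 0 0.5" --pt "0 0 0 2.9 1.55 0 0.5" --pt "0 0 0 2.9 1.55 0 0.5" --pt "0 0 0 2.9 1.55 0 0.5" --pt "0 0 0 2.9 1.55 0 0.5" --pt "0 0 0 2.9 1.55 0 0.5" --pt "0 0 -0.122 0 0 0 0.5" --pt "0 0 -0.122 0 0 0 0.5" --pt "0 0 -0.122 0 0 0 0.5" --pt "0 0 -0.122 0 0 0 0.5" --pt "0 0 -0.122 0 0 0 0.5" --pt "0 0 -0.122 0 0 0 0.5"

```text
t: 46.42
tool_pos: [0.5239, 0.2519, 0.2363]
tool_rot: [-1.349, -2.834, 0.004]
contact_force: [0.3, 0.6, 0.1]
opening: 0.0427
```

Request:
jog_arm --pt "0 0 -0.122 0 0 0 0.5" --pt "0 0 -0.122 0 0 0 0.5" --pt "0 0 -0.122 0 0 0 0.5" --pt "0 0 -0.122 0 0 0 0.5" --pt "0 0 -0.122 0 0 0 0.5" --pt "0 0 -0.122 0 0 0 0.5" --pt "0 0 0 0 0 2 0.5" --pt "0 0 0 0 0 0 0.5" --pt "0 0 0 0 0 0 0.5"

```text
t: 47.17
tool_pos: [0.5233, 0.2516, 0.2157]
tool_rot: [-0.256, -3.125, 0.004]
contact_force: [0.6, -0.5, 0.4]
opening: 0.0428
```

```bash
cat >> h.py <<'E'
def knob(o,im,c,verbose=1):
    """red tab and white line(s) near the knob in the wrist view, as angles clockwise from the machine's front"""
    hsv=cv2.cvtColor(im,cv2.COLOR_RGB2HSV); A=im.astype(int); C=np.array([.5227,.2528])
    f=np.array([-np.cos(.056),np.sin(.056)]); r=np.array([np.sin(.056),np.cos(.056)])
    def ang(p): d=np.array(p[:2])-C; return round(float(np.arctan2(d@r,d@f)),3),round(float(np.hypot(*d))*1000,1)
    red=(((hsv[...,0]<6)|(hsv[...,0]>174))&(hsv[...,1]>150)&(hsv[...,2]>120)).astype(np.uint8)
    wh=((A.min(2)>165)&(A.max(2)-A.min(2)<40)).astype(np.uint8)
    for nm,m,z in (('red',red,.064),('white',wh,.102)):
        k,l,st,ce=cv2.connectedComponentsWithStats(m)
        for i in range(1,k):
            p=wray(o,c,*ce[i],z)
            if st[i,4]<12 or np.hypot(*(p[:2]-C))>.055: continue
            q=np.array([wray(o,c,u,v,z)[:2] for v,u in np.argwhere(l==i)]); print(nm,st[i],p.round(4),ang(p),rect(q))
E
python3 - <<'E'
from h import *
o,im,d,c=grab('wrist'); save(im,'w14.png'); np.savez('pics/w14.npz',im=im,d=d,p=o['tool_pos'],r=o['tool_rot'])
to(o,[.5227,.2528,.2]); knob(o,im,c)
# ring re-fit
A=im.astype(int); m=((A.min(2)>165)).astype(np.uint8); k,l,st,ce=cv2.connectedComponentsWithStats(m)
for i in range(1,k):
    if st[i,2]>60 and st[i,3]>60 and st[i,4]<4000:
        p=np.array([wray(o,c,u,v,.064)[:2] for v,u in np.argwhere(l==i)])*1000; print(st[i],[np.round(x,1) for x in cv2.fitEllipse(p.astype(np.float32))])
E
```

```text
pos [0.5233 0.2516 0.2157] psi 2.978 tilt 0.35 open 0.0428 F [ 0.6 -0.5  0.4] t 47.2
shift now cm [0.07 0.11 1.57]
red [338 215  13  13  94] [0.5576 0.2746 0.064 ] (2.528, 41.1) (array([557.7, 274.9]), array([ 6.8, 12.8]), 34.6)
white [265 139 102  98 975] [0.5107 0.2542 0.102 ] (0.063, 12.1) (array([513.2, 253.8]), array([79.2, 79.4]), 124.5)
white [315 155   3   8  19] [0.4899 0.2587 0.102 ] (0.121, 33.3) (array([489.6, 258.5]), array([1.5, 5.4]), 170.7)
white [314 170   5  26  95] [0.5081 0.2555 0.102 ] (0.125, 14.8) (array([508.3, 255.4]), array([ 2.8, 20.1]), 167.4)
white [324 170  20  48 574] [0.5196 0.2672 0.102 ] (1.3, 14.7) (array([520., 268.]), array([14.1, 38.7]), 166.5)
white [355 183   7   2  14] [0.5142 0.2879 0.102 ] (1.277, 36.1) (array([514.2, 287.9]), array([0.8, 4.8]), 80.9)
white [269 192   7   3  14] [0.5108 0.22   0.102 ] (-1.278, 34.9) (array([510.7, 220. ]), array([1.6, 4.9]), 94.9)
white [295 205  10  11  49] [0.5283 0.2402 0.102 ] (-2.047, 13.8) (array([528.3, 238.9]), array([7.2, 8.4]), 170.1)
white [287 218   5   5  12] [0.5351 0.229  0.102 ] (-2.108, 26.9) (array([535.3, 228.9]), array([1.6, 4.7]), 137.6)
[265 139 102  98 983] [array([523.3, 252.2]), array([89.2, 90.5]), np.float64(124.5)]
```

Request:
jog_arm --pt "0 0 0.056 0 0.1 2.5 0.4" --pt "0 0 0 0 0 2.5 0.4" --pt "0 0 0 0 0 2.5 0.4" --pt "0 0 0 0 0 2 0.4" --pt "0 0 0 0 0 1.2 0.4" --pt "0 0 0 0 0 0.6 0.4" --pt "0 0 0 0 0 0 0.4" --pt "0 0 0 0 0 0 0.4" --grip_force 25

```text
t: 47.88
tool_pos: [0.5258, 0.2534, 0.107]
tool_rot: [0.343, 3.122, 0.001]
contact_force: [-0.6, 0.1, 0.8]
opening: 0.0344
```

Request:
jog_arm --pt "0 0 0 0.2 0 0.6 0.4" --pt "0 0 0 0 0 0.5 0.4" --pt "0 0 0 0 0 0 0.4" --pt "0 0 0 0 0 0 0" --pt "0 0 0 0 0 0 0" --pt "0 0 0 0 0 0 0" --pt "0 0 0 0 0 0 0" --pt "0 0 0 0 0 0 0"

```text
t: 48.55
tool_pos: [0.5231, 0.2528, 0.0955]
tool_rot: [-0.343, -3.122, 0.003]
contact_force: [-2.3, -4.7, 3.9]
opening: 0.0135
```

Gripped (13.5 ≈ 14 mm). Turn 2.37 rad clockwise.

Request:
jog_arm --pt "0 0 0.1 0 0 0 0" --pt "0 0 0.1 0 0 0 0" --pt "0 0 0.1 0 0 0 0" --pt "0 0 0.1 0 0 0 0" --pt "0 0 0.1 0 0 0 0" --pt "0 0 0.1 0 0 0 0" --pt "0 0 0.1 0 0 0 0" --pt "0 0 0.1 0 0 0 0" --pt "0 0 0.1 0 0 0 0" --pt "0 0 0.1 0 0 0 0" --pt "0 0 0.1 0 0 0 0" --pt "0 0 0.1 0 0 0 0"

```text
t: 49.55
tool_pos: [0.5231, 0.2527, 0.0954]
tool_rot: [2.051, 2.378, -0.003]
contact_force: [-2.3, -5.0, 4.4]
opening: 0.0137
```

Request:
jog_arm --pt "0 0 0.1 0 0 0 0" --pt "0 0 0.1 0 0 0 0" --pt "0 0 0.1 0 0 0 0" --pt "0 0 0.1 0 0 0 0" --pt "0 0 0.1 0 0 0 0" --pt "0 0 0.1 0 0 0 0" --pt "0 0 0.1 0 0 0 0" --pt "0 0 0.1 0 0 0 0" --pt "0 0 0.1 0 0 0 0" --pt "0 0 0.1 0 0 0 0" --pt "0 0 0.1 0 0 0 0" --pt "0 0 0.07 0 0 0 0"

```text
t: 50.55
tool_pos: [0.5231, 0.2526, 0.0954]
tool_rot: [3.022, 0.85, -0.002]
contact_force: [-3.5, -4.3, 3.9]
opening: 0.0136
```

Request:
jog_arm --pt "0 0 0 0 0 0 0" --pt "0 0 0 0 0 0 0" --pt "0 0 0 0 0 0 0.4" --pt "0 0 0 0 0 0 0.4" --pt "0 0 0 0 0 0 0.4" --pt "0 0 0 0 0 -1.5 0.4" --pt "0 0 0 0 0 -3 0.4" --pt "0 0 0 0 0 -3 0.4" --pt "0 0 0 0 0 -3 0.4" --pt "0 0 0 0 0 -3 0.4" --pt "0 0 0 0 0 0 0.4" --pt "0 0 0 0 0 0 0.4"

```text
t: 51.55
tool_pos: [0.5245, 0.2542, 0.2329]
tool_rot: [-3.022, -0.857, -0.009]
contact_force: [-0.4, -0.6, -0.6]
opening: 0.0345
```

```bash
python3 - <<'E'
from h import *
o,im,d,c=grab('wrist'); save(im,'w15.png'); np.savez('pics/w15.npz',im=im,d=d,p=o['tool_pos'],r=o['tool_rot'])
to(o,[.523,.2525,.2]); knob(o,im,c)
E
```

```text
pos [0.5245 0.2542 0.2329] psi 0.553 tilt 0.33 open 0.0345 F [-0.4 -0.6 -0.6] t 51.5
shift now cm [-0.24  0.06  3.29]
red [310 139   7  13  87] [0.5557 0.274  0.064 ] (2.515, 39.2) (array([555.9, 274. ]), array([ 5.6, 11.4]), 31.7)
white [310 139  52  93 440] [0.5428 0.2369 0.102 ] (-2.529, 25.6) (array([539.4, 239.5]), array([40.7, 80.2]), 27.4)
white [267 140  42  91 408] [0.5192 0.2827 0.102 ] (1.397, 30.1) (array([518.6, 276.3]), array([34.8, 78.2]), 31.4)
white [312 155   5   8  28] [0.5503 0.2696 0.102 ] (2.538, 32.3) (array([550.6, 269.7]), array([3.3, 5.8]), 31.7)
white [312 169   4  24  94] [0.5346 0.2603 0.102 ] (2.526, 14.0) (array([534.5, 260.2]), array([ 2.5, 19.7]), 31.8)
white [344 207   6   4  12] [0.5285 0.223  0.102 ] (-1.82, 30.4) (array([528.3, 223.2]), array([1.6, 5.2]), 94.4)
```

```bash
python3 - <<'E'
from h import *
o,im,d,c=grab('side'); P=cloud(d,c); I=im.astype(int)
m=(I.min(2)>190)&(P[...,2]>.085)&(P[...,0]>.38)&(P[...,0]<.46)&(P[...,1]>0)&(P[...,1]<.2); print('handle',m.sum(),np.percentile(P[m][:,2],[10,50,90]).round(3))
ctrl.finish_job()
E
```

```text
handle 146 [0.106 0.109 0.111]
the job is handed in; nothing more can be done
```

The job is handed in at about 52 s on the robot's clock; `finish_job` reports no verdict.

**What was done**
- Three tools were there. I opened the lid until it rested on its stop.
- I laid one ground parallel in lane0, the longer spanner from the case in lane1 and the bench spanner in lane3.
- I then lowered the lid until it met the rim, let go, and turned the selector about 2.37 rad clockwise.
- The case spanner was knocked about 4 cm aside, towards the lid, during the run. I gripped it away from the lid, set it down clear, and picked it up again by its middle.

**What the last checks showed**
- **Tools:** just before the lid was closed, the wrist picture showed all three flat, lengthwise and in separate lanes. Their middles were estimated within about 1 cm of the lane points. I did not measure them again through the window afterwards.
- **Lid:** the handle top reads 0.109 m, the same as before opening.
- **Selector:** the white line measures 2.526 rad and the red tab 2.515 rad. That is under 1 mm apart at the line's end, within calibration error.
- **Gripper:** at the last reading it was about 14 cm above the knob and touching nothing.

**What disagreed**
- **Lid opening:** the open handle stood about 9 mm farther back when I returned to close the lid than where I had released it. I think the lid leaned the last bit onto its stop by itself.
- **Grips on the handle:** the first grip for closing held only the top of the handle tube (opening 10.9 mm), so I redid it. I also redid the first grip for opening; it read 14.5 mm, about what a good grip on the tube reads.
- **Bystanders:** I did not measure the collet sleeve, yellow box or boring bar at the end; the arm never worked near them.

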